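Free an instrument's access panel and clear its drying cartridges

ROBOT

A 6-joint arm with a two-finger parallel gripper is mounted at the origin on a cart in front of the work surface, level with it; the furniture and walls round the work are solid. World frame = base frame: x ahead of the robot, y to its left, z up, the work surface at z = 0. Lengths are in m, angles in rad, forces in N, time in s.
With the tool pointing down it reaches from about 0.25 to 0.775 m from the base axis. Payload 4 kg.
Tool frame: the origin (TCP) lies midway between the tips of the shut fingers; the grasp point (between the pads) lies 19 mm behind it; z points along the fingers, y is the line along which they close (so a half turn about z gives the same grasp; the last joint's range is limited). The gripper opens to 94 mm and grips with 3 to 60 N. Pads are 16 mm wide; open, the fingers measure 119 mm over their backs; the gripper's body (75 mm by 177 mm) begins 78 mm behind the grasp point.
Start: joints at [-1.352, 0.087, 1.371, -0, 1.684, -0.103], TCP at [0.174, -0.522, 0.206] pointing down, gripper open.
Joint ranges: [-3.1, 3.1], [-0.76, 2.03], [0.27, 2.55], [-1.08, 4.22], [0.17, 2.65], [-2.57, 2.57]. Speed limits (rad/s): [2.79, 2.79, 3.14, 3.14, 3.14, 3.14].

INTERFACE

Orientations are given as a 3x3 rotation matrix whose columns are the frame's x, y, z axes.
In Python, from station import arm gives the robot as it stands.
- The arm moves only by the tool send_rows, never from a script. Its argument "targets" is one flat list of numbers, 6 for each row, row after row: the shift along the tool's x, y, z normalised to -1 to 1, where 1 is 15 cm, then the turn, a rotation vector about the tool's x, y, z normalised to -1 to 1, where 1 is 1.5 rad. A call has exactly 5 rows; each row is the pose to reach, as a shift and turn from the pose commanded when the call began, along the tool's axes at that moment; what a row does not reach only later rows make up. A row lasts 1/10 s, in which the tool goes at most 50 mm and 8.59 degrees, less where a joint would pass 70% of its speed; a pose out of reach is approached as far as the arm can. A call with a number of a shift or a turn outside -1 to 1 is refused whole. A call with a gripper value outside its range is refused whole. "claw" is the closure, from -1 (fully open) to 1 (shut), set as the call begins (left out, the last holds). The fingers move at their own pace and stop on an object; "force" is the grip in N (left out, the last holds). Time passes only in rows, so rows that repeat a pose let the fingers close, or fill a call up. It gives the time, the measured TCP pose, the force, the opening and the grip force at its end, in the units of the state.
- arm.get_state(): the state, without advancing time (a new reading comes with each control period).
- arm.read_camera(name): name is "scene" or "top" or "wrist"; returns the picture (420x560x3 uint8, blue, green, red); there is no depth.
- arm.camera_params(name): a dict with "fx", "fy", "cx", "cy" (pixels), "cam_to_world" (4x4, takes a point from camera to world coordinates). Camera axes: x right, y down, z forward; pixel columns grow to the right and rows downward; lengths in m; the calibration is good to about 2 mm. The wrist camera is an equidistant fisheye: a pixel r from the principal point sees the ray r / f radians off the axis. A picture is of the moment at which its call begins: read the wrist's pose just before it. camera_params takes no time and is no camera call; for the wrist camera it gives the pose at the moment of the call.
- arm.job_done(): hands the job in; it is judged then, once.
Trained networks look in the newest picture that a camera, given by its name, has taken for a name from the list of things; names that differ only in an ending like _2 or _b are one class to them, and where a whole thing is asked for, a point or a joint stands for the part that bears it (a point fixed in the world has none). Each returns a list of dicts, best first, with "conf" (0 to 1); they miss things now and then, are a little off and sometimes report something else, mostly with a low value. They report only what shows in the picture. A call takes as long as a camera call. They do not tell look-alikes from the thing itself.
- arm.outline_of(camera, label): "region" (420x560 bool, what is visible of it) and "box" ([left, top, right, bottom] in pixels, round what is visible of it).
The state is a dict: "time_s": time; "q": joint angles; "joint_velocities": joint speeds; "effort": joint torques, N m; "ee_pos": TCP position; "ee_rot": TCP orientation; "ft_force": force on the tool from outside, world axes, zero at the start; "ft_torque": the same for the moment, N m; "finger_gap": finger opening in m; "gripper_force": force on a finger pad.
Only numpy, scipy, OpenCV 4.12 (cv2) and the standard library are available. Lean on these libraries where they do the work, as an engineer would, in place of code of your own. Each camera call takes 0.05 s, during which the arm holds its last target. There are 200 camera calls.

TASK

Open the gas sampler for service: with the screwdriver, and not with the fingers, give each of the three slotted fasteners along the panel's front edge a quarter turn anticlockwise to its stop, then swing the access panel up until it stands upright or leans back, and leave it open. Take every drying cartridge out of the bay and lay it flat on the floor of the steel tray; the cartridges are thin-walled, so hold them with a light grip (no more than 40 N a finger). Finish with the screwdriver back upright in its stand, and leave the other things on the bench alone.

Things in the scene. Friction and masses are not known exactly. Their poses are not given: they have to be found in the camera images.
- sampler: white instrument housing, fixed, 190 (x) x 260 (y) x 70 mm; origin under its centre, -x its front (dark display), +x its hinged side. Walls 4 mm; under the panel an open bay 182 x 252 mm, floor 20 mm above the origin, parted into three lanes by two ribs 8 mm high at y = +36 and -36. The fasteners' cams hook under a lip inside the front wall.
- panel (a joint): angle of the aluminium access panel (188 x 256 x 4 mm, 0.4 kg), hinged along the sampler's far (+x) top edge; 0 shut (its top 74 mm above the bench), grows as the front edge is lifted; stop at 1.9, upright at 1.57 rad. Stiff hinge (0.45 Nm friction): it stays wherever it is left. It cannot be lifted while any fastener is locked.
- panel_hinge (a point): centre of the panel's hinge line on the sampler (93, 0, 70 mm from the sampler's origin); the hinge axis is the sampler's y
- handle_left (a point): middle of the grip bar of the left (+y) of two equal bail handles on the panel's front edge: a round bar 8 mm thick, 56 mm long, parallel to the hinge, its centre 28 mm above the panel's top; shut, it lies 170 mm in front of the hinge line and 32 mm higher. The point turns with the panel
- handle_right (a point): the same point of the right (-y) handle
- cam_1 (a joint): turn of the left (+y) fastener: 0 locked, 1.571 rad (a quarter turn anticlockwise seen from above, the stop) released; stands at 0 to 0.4 at the start; friction about 0.05 Nm; it stays where it is left. Its cam clears the lip from about 1.05 rad.
- cam_2 (a joint): turn of the middle fastener, the same
- cam_3 (a joint): turn of the right (-y) fastener, the same
- slot_1: head of the left fastener: brass disc 28 mm across, 8 mm proud of the panel's top; origin on its axis at the panel's top, 161 mm from the hinge line, 105 mm left of the middle. A slot runs right across it along its own x, 6.5 mm wide, 6 mm deep (its floor 2 mm above the origin); it turns with the fastener: front-to-back when locked, side-to-side when released
- slot_2: head of the middle fastener, the same, in the middle of the front edge
- slot_3: head of the right fastener, the same, 105 mm right of the middle
- driver: stubby flat screwdriver, 135 mm long, 0.12 kg, blade down in its stand; origin at the middle of the blade tip, z up along it. Blade 16 mm wide (its x), 3.2 mm thick (its y), 16 mm high; shank 10 mm; round collar 40 mm across at 60 to 65 mm; square black handle 28 x 28 mm, sides along x and y, from 65 to 135 mm. About 0.2 rad of play in a slot
- stand: grey plastic stand for the screwdriver, fixed: a block 64 x 64 x 70 mm on a base 90 mm square, with a 22 mm square hole down through it; origin under its centre. The screwdriver hangs by its collar on the block's top, blade tip 10 mm above the bench.
- tray: loose steel tray, open at the top, 220 (x) x 150 (y) x 26 mm, walls and floor 3 mm, 0.8 kg; origin at the centre of its underside
- cart_1: drying cartridge (may be absent), thin-walled white plastic box 80 (x) x 30 (y) x 32 mm high with grey end bands, about 70 g; origin at the centre of its underside; lies in the left (+y) lane of the bay at the start
- cart_2: drying cartridge (may be absent), thin-walled white plastic box 80 (x) x 30 (y) x 32 mm high with grey end bands, about 70 g; origin at the centre of its underside; lies in the middle lane of the bay at the start
- cart_3: drying cartridge (may be absent), thin-walled white plastic box 80 (x) x 30 (y) x 32 mm high with grey end bands, about 70 g; origin at the centre of its underside; lies in the right (-y) lane of the bay at the start
- calculator: bystander: dark pocket calculator, 118 x 69 x 13 mm, in front of the sampler; origin under its centre
- marker: bystander: white marker with a coloured cap, 135 mm long, in front of the sampler; origin under its centre
- bottle_std: bystander: small brown glass bottle, 49 mm across and 96 mm high; origin under its centre
- beaker_50: bystander: small clear beaker, 44 mm across, 58 mm high, behind the sampler; origin under its centre
- beaker_100: bystander: clear beaker, 54 mm across, 72 mm high, behind the sampler; origin under its centre
Things that resemble listed ones, but are neither listed nor needed, are in the scene too. There is more than one size of the stand; the job needs the larger. What is shaped like the driver but yellow is not meant.

How it is judged:
By the outcome, as a careful person would: the job done as asked, in the order asked, and still so for the second after the job is handed in, with the robot touching nothing.
Of cart_1, cart_2, cart_3 only 2 to 3 are there at a start; the rules pass over those that are not, and their reading is None.
At some moment in a run one of tray may be knocked a few centimetres aside while the robot is not near it.
It also fails if it takes over 208 s, if anything falls off the work surface, if the arm or the gripper's body presses on something with over 40 N, if the wrist force passes 120 N, or if a joint passes its speed limit or range.

## Working session

There is one attempt and no reset: what is moved stays moved. The work goes in short steps, Python scripts to look and compute and a tool call to move; the robot and the scene stay as the last step left them, time stands still between calls to the robot, and variables do not carry over. Pictures are saved under pics/ and viewed, at most 14 in all, crops included, and the job is handed in when it is done.

Besides the shell and the picture viewer there is one more tool, called as name(argument=value, ...) on one line, values as JSON. send_rows: Moves the arm, as the interface text tells. Scaled input: -1 to 1 covers 15 cm each way for a shift and 1.5 rad each way for a turn. Its arguments: {"type":"object","properties":{"targets":{"type":"array"},"claw":{"type":"number"},"force":{"type":"number"}},"required":["targets"]}

```bash
mkdir -p pics; ls; python3 - <<'E'
from station import arm
import cv2,numpy as np
np.set_printoptions(precision=4,suppress=True)
s=arm.get_state();print({k:np.round(v,3) for k,v in s.items()})
for n in("scene","top"):
    cv2.imwrite(f"pics/{n}0.png",arm.read_camera(n)); p=arm.camera_params(n);print(n,p)
E
```

```text
pics
{'time_s': np.float64(0.0), 'q': array([-1.352,  0.088,  1.372, -0.   ,  1.684, -0.103]), 'joint_velocities': array([-0.001,  0.   , -0.001, -0.   , -0.002,  0.   ]), 'effort': array([ -0.001, -34.018, -30.243,   0.072,   0.033,  -0.   ]), 'ee_pos': array([ 0.174, -0.521,  0.204]), 'ee_rot': array([[ 0.949,  0.316, -0.001],
       [ 0.316, -0.949,  0.002],
       [ 0.   , -0.002, -1.   ]]), 'ft_force': array([-0.247, -0.095,  0.845]), 'ft_torque': array([ 0.01 ,  0.013, -0.05 ]), 'gripper_force': np.float64(0.0), 'finger_gap': np.float64(0.094)}
scene {'fx': 421.1457657617079, 'fy': 421.1457657617079, 'cx': 273.5926681535725, 'cy': 210.65606837059232, 'cam_to_world': array([[-0.5549, -0.3173,  0.769 , -0.4066],
       [-0.8319,  0.2135, -0.5122,  0.8481],
       [-0.0016, -0.924 , -0.3824,  0.5938],
       [ 0.    ,  0.    ,  0.    ,  1.    ]])}
top {'fx': 436.2394311962285, 'fy': 436.2394311962285, 'cx': 280.038387081288, 'cy': 210.8287542523949, 'cam_to_world': array([[-0.0086, -0.999 ,  0.0432,  0.4958],
       [-0.9998,  0.0079, -0.017 ,  0.2324],
       [ 0.0166, -0.0433, -0.9989,  1.614 ],
       [ 0.    ,  0.    ,  0.    ,  1.    ]])}
```

View pics/top0.png

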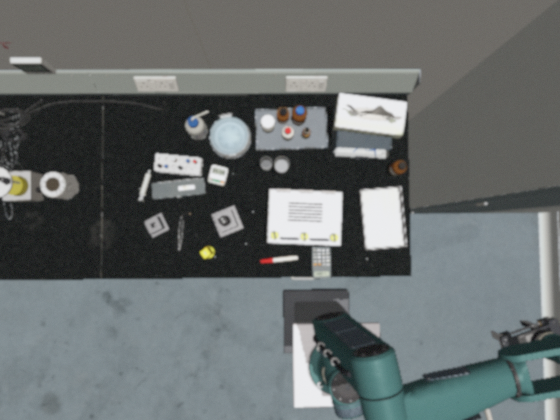

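View pics/scene0.png

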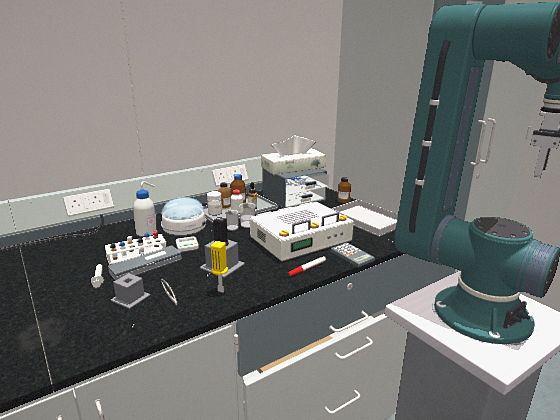

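The top view shows the sampler at (305,217), stand with the driver at (228,220), a yellow look-alike at (208,253), a small stand at (157,224), and a tray candidate at (383,217).

```bash
cat > h.py <<'E'
from station import arm
import cv2,numpy as np
np.set_printoptions(precision=4,suppress=True)
def ray(p,uv,fish=False):
    d=np.array([(uv[0]-p["cx"])/p["fx"],(uv[1]-p["cy"])/p["fy"]])
    if fish:
        r=np.linalg.norm(d); c=np.r_[d/r*np.sin(r) if r>0 else d,np.cos(r)]
    else: c=np.r_[d,1]
    T=p["cam_to_world"]; v=T[:3,:3]@c
    return T[:3,3],v/np.linalg.norm(v)
def plane(p,uv,z,fish=False):
    o,v=ray(p,uv,fish); return o+v*(z-o[2])/v[2]
def proj(p,X,fish=False):
    T=p["cam_to_world"]; c=T[:3,:3].T@(np.asarray(X)-T[:3,3])
    if fish:
        rho=np.hypot(c[0],c[1]); th=np.arctan2(rho,c[2]); k=th/max(rho,1e-9)
        return np.array([p["cx"]+p["fx"]*c[0]*k,p["cy"]+p["fy"]*c[1]*k])
    return np.array([p["cx"]+p["fx"]*c[0]/c[2],p["cy"]+p["fy"]*c[1]/c[2]])
def tri(rays):
    A=np.zeros((3,3));b=np.zeros(3)
    for o,v in rays:
        M=np.eye(3)-np.outer(v,v);A+=M;b+=M@o
    return np.linalg.solve(A,b)
def cen(region):
    y,x=np.nonzero(region);return np.array([x.mean(),y.mean()])
def rect(region,p,z,fish=False):
    "min-area rectangle of region on plane z: centre,size,angle of long side"
    c=max(cv2.findContours(region.astype(np.uint8),cv2.RETR_EXTERNAL,cv2.CHAIN_APPROX_NONE)[0],key=len)[:,0]
    w=np.array([plane(p,q,z,fish)[:2] for q in c],np.float32)
    (cx,cy),(a,b),t=cv2.minAreaRect(w*1000)
    if b>a:a,b,t=b,a,t+90
    return np.array([cx,cy])/1000,(a,b),(t+90)%180-90
def look(cam,labels):
    p=arm.camera_params(cam);im=arm.read_camera(cam);out={}
    for l in labels: out[l]=[o for o in arm.outline_of(cam,l) if o["conf"]>.2]
    return p,im,out
E
python3 - <<'E'
from h import *
for cam in("top","scene"):
    p,im,o=look(cam,["sampler","panel","slot_1","driver","stand","tray","handle_left","cart_1"] if cam=="top" else ["driver","stand","tray","slot_1","handle_left"])
    for l in o:
        for d in o[l]:
            z=dict(sampler=.074,panel=.074,slot_1=.082,driver=.145,stand=.07,tray=.026).get(l,.1)
            print(cam,l,round(d["conf"],2),np.round(d["box"]),d["region"].sum(),*(rect(d["region"],p,z) if cam=="top" else [cen(d["region"])]))
    print(proj(p,[0,0,0]))
E
```

```text
top sampler 0.81 [268. 188. 343. 247.] 3934 [0.5414 0.1182] (258.9441833496094, 194.34927368164062) 87.10735321044922
top panel 0.7 [267. 190. 343. 245.] 3968 [0.5402 0.1198] (261.4129333496094, 195.175537109375) 88.1473617553711
top slot_1 0.53 [270. 230. 280. 240.] 56 [0.4791 0.2283] (28.05323600769043, 24.51333236694336) 89.50448608398438
top slot_1 0.53 [335. 232. 336. 240.] 48 [0.4702 0.0158] (24.686206817626953, 24.558670043945312) 89.48512268066406
top slot_1 0.52 [302. 232. 307. 241.] 43 [0.4746 0.1195] (24.549400329589844, 21.08612060546875) -0.617828369140625
top driver 0.69 [220. 214. 233. 227.] 127 [0.5316 0.3944] (43.6568717956543, 36.9753303527832) 89.51824188232422
top driver 0.57 [201. 250. 213. 257.] 86 [0.4239 0.45  ] (36.606834411621094, 29.492401123046875) -53.49770736694336
top stand 0.74 [214. 209. 243. 237.] 507 [0.5297 0.391 ] (88.80916595458984, 88.241943359375) -67.02389526367188
top stand 0.55 [142. 212. 169. 235.] 341 [0.5167 0.6404] (65.66720581054688, 64.81510925292969) -63.64278030395508
top tray 0.87 [360. 185. 408. 251.] 2533 [ 0.5386 -0.1707] (223.72
[... 777 characters left out ...]
 216. 346. 221.] 47 [342.3404 217.1702]
scene tray 0.49 [251. 203. 354. 241.] 2143 [299.6561 219.8054]
scene slot_1 0.59 [339. 214. 343. 224.] 28 [342.1786 217.6786]
scene slot_1 0.55 [278. 228. 286. 238.] 47 [283.5532 232.5532]
scene slot_1 0.49 [311. 220. 322. 230.] 40 [314.2 224.5]
scene slot_1 0.48 [255. 204. 352. 241.] 2135 [299.6735 219.8215]
scene slot_1 0.34 [200. 241. 244. 276.] 592 [224.3666 258.1453]
scene slot_1 0.22 [213. 220. 231. 242.] 334 [220.1826 229.4731]
scene slot_1 0.21 [333. 199. 395. 237.] 1418 [368.33   216.2384]
scene handle_left 0.74 [252. 202. 351. 240.] 2073 [299.1722 219.8654]
scene handle_left 0.4 [341. 217. 345. 222.] 36 [341.8889 217.5   ]
[481.4909 313.8193]
```

send_rows(targets=[0,0,-1,0,0,0.2145,0,0,-1,0,0,0.2145,0,0,-1,0,0,0.2145,0,0,-1,0,0,0.2145,0,0,-1,0,0,0.2145])

```text
time_s: 1.35
ee_pos: [0.1741, -0.5223, 0.3574]
ee_rot: [[1.0, 0.0, 0.001], [0.0, -1.0, -0.004], [0.001, 0.004, -1.0]]
ft_force: [1.6, 0.5, -0.2]
finger_gap: 0.094
gripper_force: 0.0
```

send_rows(targets=[0.3,-1,0,0,0,0,0.3,-1,0,0,0,0,0.3,-1,0,0,0,0,0.3,-1,0,0,0,0,0.3,-1,0,0,0,0])

```text
time_s: 1.85
ee_pos: [0.2191, -0.3705, 0.3543]
ee_rot: [[1.0, 0.002, -0.001], [0.002, -1.0, 0.001], [-0.001, -0.001, -1.0]]
ft_force: [-0.3, -0.7, 0.1]
finger_gap: 0.0943
gripper_force: 0.0
```

send_rows(targets=[0.3,-1,0,0,0,0,0.3,-1,0,0,0,0,0.3,-1,0,0,0,0,0.3,-1,0,0,0,0,0.3,-1,0,0,0,0])

```text
time_s: 2.35
ee_pos: [0.2643, -0.222, 0.3548]
ee_rot: [[1.0, 0.002, -0.001], [0.002, -1.0, -0.0], [-0.001, 0.0, -1.0]]
ft_force: [0.5, -1.3, -0.8]
finger_gap: 0.0941
gripper_force: 0.0
```

send_rows(targets=[0.3,-1,0,0,0,0,0.3,-1,0,0,0,0,0.3,-1,0,0,0,0,0.3,-1,0,0,0,0,0.3,-1,0,0,0,0])

```text
time_s: 2.85
ee_pos: [0.3097, -0.0723, 0.3547]
ee_rot: [[1.0, 0.002, -0.002], [0.002, -1.0, -0.0], [-0.002, 0.0, -1.0]]
ft_force: [-0.4, -0.1, -0.0]
finger_gap: 0.0941
gripper_force: 0.0
```

send_rows(targets=[0.3,-1,0,0,0,0,0.3,-1,0,0,0,0,0.3,-1,0,0,0,0,0.3,-1,0,0,0,0,0.3,-1,0,0,0,0])

```text
time_s: 3.35
ee_pos: [0.355, 0.0769, 0.3544]
ee_rot: [[1.0, -0.001, -0.003], [-0.001, -1.0, -0.001], [-0.003, 0.001, -1.0]]
ft_force: [0.2, 0.2, 1.2]
finger_gap: 0.0941
gripper_force: 0.0
```

```bash
cat > v.py <<'E'
from h import *
import sys,pickle
n=sys.argv[1]; labels=sys.argv[2:]
p,im,o=look("wrist",labels); cv2.imwrite(f"pics/{n}.png",im)
pickle.dump((p,{l:[(d["conf"],d["box"],cen(d["region"]),d["region"]) for d in o[l]] for l in o}),open(f"{n}.pkl","wb"))
print(p["fx"],p["cx"],p["cy"],p["cam_to_world"])
for l in o:
    for d in o[l]: print(l,round(d["conf"],2),np.round(d["box"]),d["region"].sum(),cen(d["region"]))
E
python3 v.py w1 slot_1 panel driver stand tray
```

```text
325.19226210127806 281.33550084027246 209.7433931738225 [[-0.001  -0.9726 -0.2324  0.421 ]
 [-1.      0.001  -0.0001  0.0775]
 [ 0.0003  0.2324 -0.9726  0.5336]
 [ 0.      0.      0.      1.    ]]
slot_1 0.67 [314.  91. 337. 111.] 380 [324.2763 101.8263]
slot_1 0.6 [238.  89. 258. 110.] 301 [249.8173  98.1661]
slot_1 0.56 [168.  87. 183. 109.] 315 [176.673   97.6381]
slot_1 0.25 [162.   2. 342. 121.] 20848 [254.8622  58.988 ]
panel 0.82 [165.   1. 348. 123.] 20885 [254.8131  59.052 ]
driver 0.65 [46. 60. 93. 90.] 1027 [68.3505 75.2493]
driver 0.62 [ 80.  98. 142. 151.] 962 [114.0187 121.1123]
driver 0.62 [163.   1. 346. 125.] 21193 [255.2036  59.8695]
stand 0.66 [  0.  87.  22. 131.] 597 [  8.4154 107.5712]
stand 0.59 [ 67.  52. 127. 116.] 2197 [100.0746  81.8898]
tray 0.68 [382.   6. 474. 138.] 10174 [426.2628  73.4802]
```

send_rows(targets=[0.3,-1,0,0,0,0,0.3,-1,0,0,0,0,0.3,-1,0,0,0,0,0.3,-1,0,0,0,0,0.3,-1,0,0,0,0])

```text
time_s: 4.15
ee_pos: [0.3992, 0.2283, 0.3547]
ee_rot: [[1.0, 0.001, -0.002], [0.001, -1.0, -0.001], [-0.002, 0.001, -1.0]]
ft_force: [0.5, -0.2, -0.5]
finger_gap: 0.0944
gripper_force: 0.0
```

```bash
python3 v.py w2 slot_1 panel driver stand
```

```text
325.19226210127806 281.33550084027246 209.7433931738225 [[ 0.001  -0.9729 -0.2313  0.465 ]
 [-1.     -0.0009 -0.0004  0.2289]
 [ 0.0002  0.2313 -0.9729  0.534 ]
 [ 0.      0.      0.      1.    ]]
slot_1 0.8 [412. 129. 437. 146.] 311 [424.0836 137.2572]
slot_1 0.57 [274. 117. 294. 137.] 383 [282.8642 126.047 ]
slot_1 0.55 [347. 118. 366. 142.] 330 [357.2455 130.6485]
slot_1 0.53 [263.  13. 443. 157.] 21412 [352.694  86.347]
slot_1 0.32 [362. 157. 404. 225.] 2616 [382.3494 189.0841]
panel 0.73 [268.  15. 442. 157.] 21118 [352.4767  86.4969]
driver 0.72 [156. 118. 227. 172.] 1072 [196.7071 141.8629]
driver 0.69 [349. 121. 366. 143.] 329 [357.2614 130.5988]
driver 0.63 [134.  74. 181. 108.] 998 [156.2224  91.5812]
driver 0.48 [271. 117. 294. 136.] 351 [283.1738 125.6439]
driver 0.27 [346. 118. 365. 143.] 364 [357.3242 130.544 ]
stand 0.67 [147.  66. 211. 134.] 2250 [182.1324  99.3653]
stand 0.53 [266.  17. 440. 158.] 21760 [351.9242  86.5427]
```

View pics/w2.png

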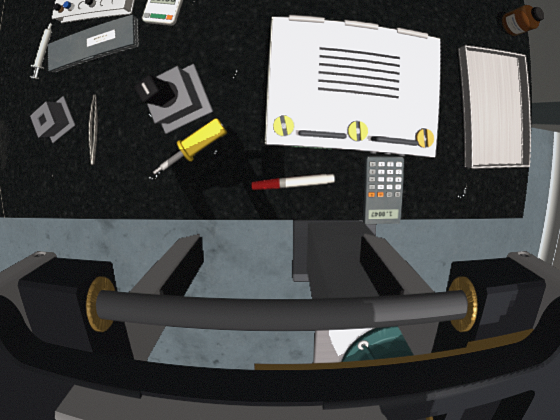

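```bash
python3 - <<'E'
from h import *
import pickle
p1,a=pickle.load(open("w1.pkl","rb"));p2,b=pickle.load(open("w2.pkl","rb"))
L=lambda d,l:[x[2] for x in d[l] if x[1][2]-x[1][0]<30]
s1=sorted(L(a,"slot_1"),key=lambda c:c[0]);s2=sorted([c for c in L(b,"slot_1") if c[1]<150],key=lambda c:c[0])
for u,v in zip(s1,s2): print("slot",tri([ray(p1,u,1),ray(p2,v,1)]))
print("panel",rect(a["panel"][0][3],p1,.074,1),rect(b["panel"][0][3],p2,.074,1))
print("panelc",tri([ray(p1,a["panel"][0][2],1),ray(p2,b["panel"][0][2],1)]))
print("driver",tri([ray(p1,a["driver"][0][2],1),ray(p2,b["driver"][2][2],1)]))
print("stand",tri([ray(p1,a["stand"][1][2],1),ray(p2,b["stand"][0][2],1)]))
print("tray",rect(a["tray"][0][3],p1,.026,1))
im=cv2.imread("pics/w2.png");cv2.imwrite("pics/w2c.png",cv2.resize(im[60:160,110:460],None,fx=2.28,fy=2.28,interpolation=cv2.INTER_CUBIC))
E
```

```text
slot [0.4764 0.2266 0.0797]
slot [0.4715 0.1211 0.0761]
slot [0.4668 0.0176 0.079 ]
panel (array([0.5371, 0.1181]), (257.1365661621094, 187.2536163330078), 87.39705657958984) (array([0.5404, 0.119 ]), (255.67251586914062, 192.0813446044922), 87.3924331665039)
panelc [0.5413 0.1179 0.0261]
driver [0.5285 0.3986 0.1086]
stand [0.5239 0.384  0.0338]
tray (array([ 0.5354, -0.1689]), (219.77157592773438, 159.41079711914062), 4.336679458618164)
```

send_rows(targets=[0.3,-0.93,0,0,0,0,0.3,-0.93,0,0,0,0,0.3,-0.93,0,0,0,0,0.3,-0.93,0,0,0,0,0.3,-0.93,0,0,0,0])

```text
time_s: 4.9
ee_pos: [0.4442, 0.3672, 0.3545]
ee_rot: [[1.0, -0.0, -0.002], [-0.0, -1.0, -0.002], [-0.002, 0.002, -1.0]]
ft_force: [-0.0, -0.1, -0.2]
finger_gap: 0.0942
gripper_force: 0.0
```

```bash
python3 v.py w3 driver stand; python3 -c "
import cv2;im=cv2.imread('pics/w3.png');cv2.imwrite('pics/w3c.png',cv2.resize(im[40:240,200:400],None,fx=3,fy=3,interpolation=cv2.INTER_CUBIC))"
```

```text
325.19226210127806 281.33550084027246 209.7433931738225 [[-0.0002 -0.9729 -0.2313  0.51  ]
 [-1.      0.0004 -0.0007  0.3679]
 [ 0.0007  0.2313 -0.9729  0.5338]
 [ 0.      0.      0.      1.    ]]
driver 0.64 [238. 104. 275. 136.] 712 [257.3511 119.4059]
driver 0.64 [239. 146. 313. 198.] 1129 [282.2037 169.3162]
stand 0.89 [223.  88. 295. 160.] 2323 [262.5192 122.9548]
stand 0.86 [ 88. 112. 138. 162.] 1503 [113.2295 137.3719]
```

View pics/w3c.png

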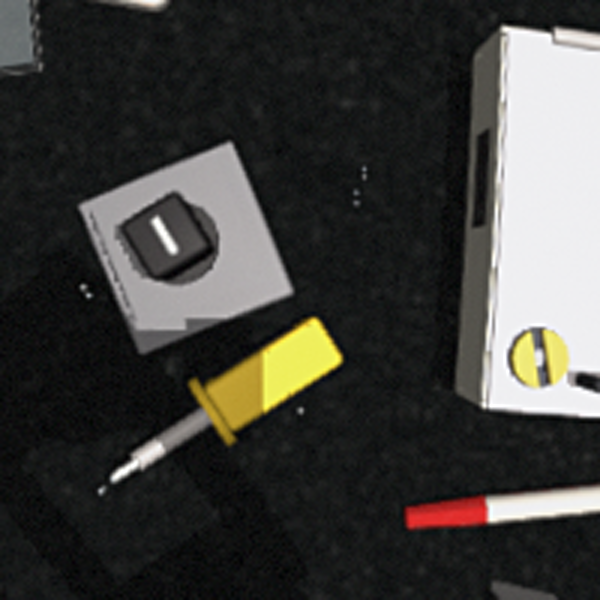

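```bash
cat > slots.py <<'E'
from h import *
import sys,pickle
def slotang(n):
    p,a=pickle.load(open(f"{n}.pkl","rb"));im=cv2.imread(f"pics/{n}.png")
    for c,box,uv,reg in sorted(a["slot_1"],key=lambda x:x[2][0]):
        if not 80<reg.sum()<3000: continue
        # sample disc plane z=.082 on metric grid
        X0=plane(p,uv,.082,1)
        if not (.44<X0[0]<.5 and -.01<X0[1]<.25): continue
        for it in range(2):
            g=np.arange(-17,17.01,.5)/1000;gx,gy=np.meshgrid(g,g,indexing="ij")
            M=np.array([[proj(p,[X0[0]+x,X0[1]+y,.082],1) for x,y in zip(r,s)] for r,s in zip(gx,gy)],np.float32)
            pt=cv2.remap(im,M[...,0],M[...,1],cv2.INTER_CUBIC).astype(float)
            yel=(pt[...,2]-pt[...,0]) # red - blue
            m=yel>60
            c0=np.array(cv2.minEnclosingCircle(np.argwhere(m).astype(np.float32))[0])
            X0=X0+np.r_[(c0-34)*.0005,0]
        d=(gx**2+gy**2<.0105**2)
        w=np.clip(80-yel,0,80)*d
        # angle maximizing slot-band minus outside
        best=max((((w*(abs(-gx*np.sin(t)+gy*np.cos(t))<.003)).sum(),t) for t in np.linspace(-1.57,1.57,315)))
        X=plane(p,proj(p,X0,1),.082,1)
        print(n,round(c,2),X[:2],"slot yaw %.3f cam %.3f"%(best[1],(best[1]+.046+.3)%np.pi-.3))
if __name__=="__main__":
    for n in sys.argv[1:]:slotang(n)
E
python3 slots.py w1 w2
python3 - <<'E'
from h import *
import pickle
R=[]
for n,i in(("w1",0),("w2",2),("w3",0)):
    p,a=pickle.load(open(n+".pkl","rb"));im=cv2.imread(f"pics/{n}.png").min(2)
    m=cv2.erode(a["driver"][i][3].astype(np.uint8),np.ones((3,3)))*(im>120)
    ys,xs=np.nonzero(m);uv=np.average(np.c_[xs,ys],axis=0,weights=im[ys,xs].astype(float)-100)
    w=np.array([plane(p,q,.145,1)[:2] for q in np.c_[xs,ys]]);d=np.linalg.svd(w-w.mean(0))[2][0]
    print(n,len(xs),uv,plane(p,uv,.145,1),np.degrees(np.arctan2(d[1],d[0])));R.append(ray(p,uv,1))
    s=max(a["stand"],key=lambda x:x[3].sum()*(x[2][1]<130 and x[3].sum()<4000))
    print("stand",rect(s[3],p,.0,1),rect(s[3],p,.07,1))
print(tri(R),tri(R[1:]),tri(R[::2]))
E
```

```text
w1 0.56 [0.4766 0.2258] slot yaw 0.180 cam 0.226
w1 0.6 [0.4716 0.1212] slot yaw 0.080 cam 0.126
w1 0.67 [0.4666 0.0167] slot yaw 0.140 cam 0.186
w2 0.57 [0.4768 0.2264] slot yaw 0.180 cam 0.226
w2 0.55 [0.4715 0.1218] slot yaw 0.090 cam 0.136
w2 0.8 [0.4666 0.0172] slot yaw 0.130 cam 0.176
w1 20 [53.3832 71.837 ] [0.5294 0.4002 0.145 ] -147.01848656784813
stand (array([0.5363, 0.4194]), (122.2439193725586, 114.59061431884766), -69.52970504760742) (array([0.5212, 0.3745]), (106.206787109375, 99.55751037597656), -69.52971076965332)
w2 33 [145.0056  88.0256] [0.5291 0.3997 0.145 ] -148.88819324201057
stand (array([0.5319, 0.4076]), (102.32597351074219, 99.20295715332031), -68.34922409057617) (array([0.5231, 0.3842]), (88.91287231445312, 86.19921875), -68.34921073913574)
w3 51 [254.4407 118.0963] [0.5291 0.3994 0.145 ] -149.42617397296053
stand (array([0.5292, 0.4007]), (92.3156509399414, 91.39036560058594), -68.55955696105957) (array([0.5267, 0.3964]), (80.20955657958984, 79.40565490722656), -68.55952453613281)
[0.529  0.3993 0.1461] [0.529  0.3994 0.1457] [0.5291 0.3993 0.1461]
```

send_rows(targets=[0.565,-0.215,0.7,0,0,-0.356,0.565,-0.215,0.7,0,0,-0.356,0.565,-0.215,0.7,0,0,-0.356,0.565,-0.215,0.7,0,0,-0.356,0.565,-0.215,0.7,0,0,-0.356], claw=-1)

```text
time_s: 5.55
ee_pos: [0.5288, 0.3982, 0.2498]
ee_rot: [[0.862, 0.507, -0.002], [0.507, -0.862, -0.001], [-0.002, 0.0, -1.0]]
ft_force: [0.0, 0.5, 0.5]
finger_gap: 0.0941
gripper_force: 0.0
```

send_rows(targets=[0,0,0.2,0,0,0,0,0,0.4,0,0,0,0,0,0.5,0,0,0,0,0,0.5,0,0,0,0,0,0.5,0,0,0])

```text
time_s: 6.05
ee_pos: [0.5291, 0.4, 0.1777]
ee_rot: [[0.861, 0.508, 0.003], [0.508, -0.861, 0.002], [0.003, 0.0, -1.0]]
ft_force: [0.8, 0.2, -0.8]
finger_gap: 0.0939
gripper_force: 0.0
```

send_rows(targets=[0,0,0.2,0,0,0,0,0,0.4,0,0,0,0,0,0.57,0,0,0,0,0,0.57,0,0,0,0,0,0.57,0,0,0])

```text
time_s: 6.55
ee_pos: [0.5295, 0.4005, 0.0921]
ee_rot: [[0.861, 0.509, 0.002], [0.509, -0.861, 0.001], [0.003, 0.0, -1.0]]
ft_force: [0.3, 0.4, 0.0]
finger_gap: 0.0939
gripper_force: 0.0
```

send_rows(targets=[0,0,0,0,0,0,0,0,0,0,0,0,0,0,0,0,0,0,0,0,0,0,0,0,0,0,0,0,0,0], claw=1, force=55)

```text
time_s: 7.05
ee_pos: [0.5288, 0.4, 0.0903]
ee_rot: [[0.861, 0.509, 0.0], [0.509, -0.861, 0.0], [0.0, 0.0, -1.0]]
ft_force: [-0.4, 0.3, -0.0]
finger_gap: 0.0575
gripper_force: 0.0
```

send_rows(targets=[0,0,0,0,0,0,0,0,0,0,0,0,0,0,0,0,0,0,0,0,0,0,0,0,0,0,0,0,0,0])

```text
time_s: 7.55
ee_pos: [0.5287, 0.3998, 0.0898]
ee_rot: [[0.861, 0.509, -0.0], [0.509, -0.861, -0.0], [-0.0, 0.0, -1.0]]
ft_force: [0.8, -0.4, -0.4]
finger_gap: 0.0278
gripper_force: 55.0
```

send_rows(targets=[0,0,-0.25,0,0,0,0,0,-0.5,0,0,0,0,0,-0.8,0,0,0,0,0,-1,0,0,0,0,0,-1,0,0,0])

```text
time_s: 8.05
ee_pos: [0.5305, 0.4013, 0.2468]
ee_rot: [[0.861, 0.509, 0.01], [0.509, -0.861, 0.006], [0.012, -0.0, -1.0]]
ft_force: [-0.1, 0.7, -0.7]
finger_gap: 0.0276
gripper_force: 55.0
```

send_rows(targets=[-0.887,0.82,0,0,0,0.235,-0.887,0.82,0,0,0,0.235,-0.887,0.82,0,0,0,0.235,-0.887,0.82,0,0,0,0.235,-0.887,0.82,0,0,0,0.235])

```text
time_s: 8.55
ee_pos: [0.4751, 0.223, 0.2382]
ee_rot: [[0.984, 0.177, -0.003], [0.177, -0.984, -0.002], [-0.003, 0.002, -1.0]]
ft_force: [-0.7, 0.3, -1.3]
finger_gap: 0.0277
gripper_force: 55.0
```

```bash
python3 v.py w4 slot_1 driver; python3 slots.py w4; python3 - <<'E'
from h import *
s=arm.get_state();print(s["ee_pos"],s["ee_rot"])
p,im,o=look("scene",["driver"]);
c=proj(p,s["ee_pos"]-np.array([0,0,.07]));print(c)
x,y=int(c[0]),int(c[1]);a=cv2.resize(im[y-50:y+50,x-50:x+50],(500,500),interpolation=cv2.INTER_CUBIC)
b=cv2.resize(cv2.imread("pics/w4.png")[60:310,150:400],(300,300));A=np.zeros((500,800,3),np.uint8);A[:,:500]=a;A[:300,500:]=b;cv2.imwrite("pics/c4.png",A)
E
```

```text
325.19226210127806 281.33550084027246 209.7433931738225 [[ 0.1765 -0.9573 -0.2288  0.5401]
 [-0.9843 -0.1715 -0.0417  0.2355]
 [ 0.0007  0.2326 -0.9726  0.4174]
 [ 0.      0.      0.      1.    ]]
slot_1 0.77 [267. 182. 291. 208.] 586 [279.0205 193.4915]
slot_1 0.75 [437. 219. 459. 245.] 410 [449.1415 233.2561]
slot_1 0.64 [357. 200. 384. 228.] 569 [371.3111 214.8594]
driver 0.88 [118. 161. 210. 211.] 1764 [170.3974 184.5266]
driver 0.81 [247. 206. 317. 298.] 5174 [281.3603 256.9797]
w4 0.77 [0.4774 0.227 ] slot yaw 0.220 cam 0.266
w4 0.64 [0.4721 0.1225] slot yaw 0.080 cam 0.126
w4 0.75 [0.4673 0.0183] slot yaw 0.150 cam 0.196
[0.4764 0.2267 0.2385] [[ 0.9835  0.1806 -0.002 ]
 [ 0.1806 -0.9835 -0.0001]
 [-0.002  -0.0003 -1.    ]]
[283.6429 203.4646]
```

View pics/c4.png

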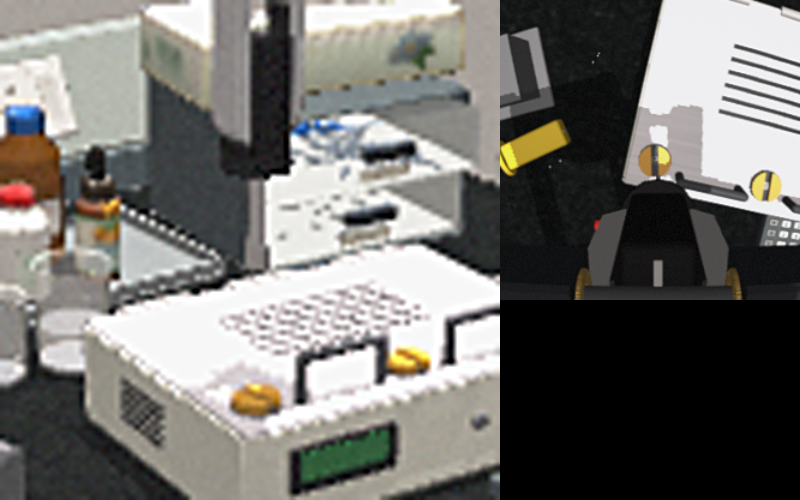

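The scene crop shows the driver held vertically with the shank above slot 1; the wrist crop shows the handle mark along the tool's x and the slot just ahead.

send_rows(targets=[0.002,0,0.2,0,0,-0.013,0.002,0,0.4,0,0,-0.013,0.002,0,0.49,0,0,-0.013,0.002,0,0.49,0,0,-0.013,0.002,0,0.49,0,0,-0.013])

```text
time_s: 9.3
ee_pos: [0.4775, 0.2271, 0.167]
ee_rot: [[0.98, 0.2, 0.001], [0.2, -0.98, 0.0], [0.001, -0.0, -1.0]]
ft_force: [-0.6, -0.1, -1.0]
finger_gap: 0.0279
gripper_force: 55.0
```

send_rows(targets=[0,0,0.01,0,0,0,0,0,0.02,0,0,0,0,0,0.03,0,0,0,0,0,0.04,0,0,0,0,0,0.045,0,0,0])

```text
time_s: 9.8
ee_pos: [0.477, 0.2264, 0.1597]
ee_rot: [[0.98, 0.2, 0.0], [0.2, -0.98, -0.0], [0.0, 0.0, -1.0]]
ft_force: [0.6, 0.1, -0.5]
finger_gap: 0.0277
gripper_force: 55.0
```

send_rows(targets=[0,0,0,0,0,0,0,0,0,0,0,0,0,0,0,0,0,0,0,0,0,0,0,0,0,0,0,0,0,0])

```text
time_s: 10.3
ee_pos: [0.4771, 0.2265, 0.1597]
ee_rot: [[0.98, 0.2, 0.0], [0.2, -0.98, -0.0], [0.0, 0.0, -1.0]]
ft_force: [-0.7, -0.4, -1.1]
finger_gap: 0.0277
gripper_force: 55.0
```

send_rows(targets=[0,0,0.005,0,0,0,0,0,0.01,0,0,0,0,0,0.014,0,0,0,0,0,0.014,0,0,0,0,0,0.014,0,0,0])

```text
time_s: 10.8
ee_pos: [0.477, 0.2264, 0.1575]
ee_rot: [[0.98, 0.2, -0.0], [0.2, -0.98, -0.0], [-0.0, 0.0, -1.0]]
ft_force: [-0.1, -0.7, -1.3]
finger_gap: 0.0277
gripper_force: 55.0
```

send_rows(targets=[0,0,0,0,0,-0.09,0,0,0,0,0,-0.18,0,0,0,0,0,-0.27,0,0,0,0,0,-0.36,0,0,0,0,0,-0.45])

```text
time_s: 11.3
ee_pos: [0.4776, 0.2258, 0.1577]
ee_rot: [[0.636, 0.771, 0.001], [0.771, -0.636, -0.001], [-0.0, 0.002, -1.0]]
ft_force: [2.0, -1.1, -1.6]
finger_gap: 0.0277
gripper_force: 55.0
```

```bash
python3 -c "
from h import *
s=arm.get_state();print(s['ft_torque'],s['ft_force'],s['ee_pos'],s['q'])"; python3 v.py w5 slot_1 driver; python3 slots.py w5; python3 - <<'E'
from h import *
a=cv2.resize(cv2.imread("pics/w5.png")[100:310,150:470],(800,525));cv2.imwrite("pics/c5.png",a)
E
```

```text
[-0.3572 -0.2912 -0.0728] [ 2.02   -1.149  -1.6081] [0.4776 0.2258 0.1577] [ 0.3354  0.0528  1.502  -0.0017  1.5862  1.0252]
325.19226210127806 281.33550084027246 209.7433931738225 [[ 0.7714 -0.6196 -0.1449  0.5188]
 [-0.6363 -0.7506 -0.1778  0.2776]
 [ 0.0014  0.2294 -0.9733  0.337 ]
 [ 0.      0.      0.      1.    ]]
slot_1 0.51 [266. 198. 299. 216.] 350 [282.0429 204.6543]
driver 0.83 [103.  85. 228. 137.] 2620 [176.0156 111.4481]
driver 0.74 [246. 207. 313. 298.] 5147 [281.3682 256.9794]
driver 0.34 [428.   2. 483.  52.] 2013 [457.5867  28.6711]
w5 0.51 [0.4794 0.2293] slot yaw 0.470 cam 0.516
```

View pics/c5.png

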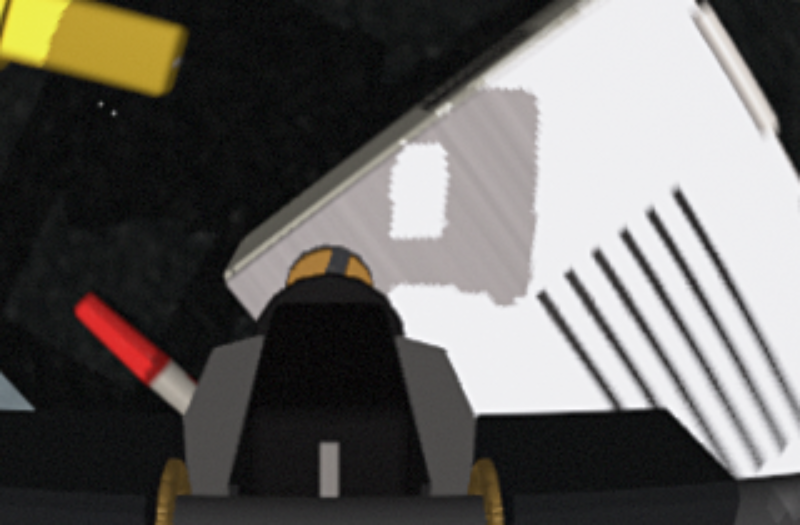

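The crop shows the fastener's slot turning with the blade, lagging slightly (the play), as expected.

send_rows(targets=[0,0,0,0,0,-0.09,0,0,0,0,0,-0.18,0,0,0,0,0,-0.27,0,0,0,0,0,-0.36,0,0,0,0,0,-0.45])

```text
time_s: 11.95
ee_pos: [0.4775, 0.226, 0.1577]
ee_rot: [[0.018, 1.0, 0.001], [1.0, -0.018, -0.001], [-0.001, 0.001, -1.0]]
ft_force: [1.0, -1.0, -1.8]
finger_gap: 0.0277
gripper_force: 55.0
```

send_rows(targets=[0,0,0,0,0,-0.03,0,0,0,0,0,-0.06,0,0,0,0,0,-0.09,0,0,0,0,0,-0.12,0,0,0,0,0,-0.13])

```text
time_s: 12.45
ee_pos: [0.4775, 0.2261, 0.1577]
ee_rot: [[-0.172, 0.985, 0.001], [0.985, 0.172, -0.001], [-0.001, 0.001, -1.0]]
ft_force: [0.5, -1.9, -2.2]
finger_gap: 0.0278
gripper_force: 55.0
```

```bash
cat > st.py <<'E'
from h import *
s=arm.get_state();R=s['ee_rot'];print("tq",s['ft_torque'],"F",s['ft_force'],"p",s['ee_pos'],"yaw %.3f"%np.arctan2(R[1,0],R[0,0]),"q",s['q'],s["time_s"])
E
python3 st.py; python3 v.py w6 slot_1; python3 slots.py w6
```

```text
tq [-0.4632 -0.4979 -0.0335] F [ 0.5203 -1.9207 -2.1969] p [0.4775 0.2261 0.1577] yaw 1.744 q [ 0.3356  0.0527  1.502  -0.0011  1.5862  0.1623] 12.45
325.19226210127806 281.33550084027246 209.7433931738225 [[ 0.985   0.1675  0.0412  0.4651]
 [ 0.1725 -0.9586 -0.2265  0.2919]
 [ 0.0015  0.2302 -0.9732  0.337 ]
 [ 0.      0.      0.      1.    ]]
slot_1 0.64 [265. 198. 298. 215.] 361 [281.59   204.9889]
slot_1 0.48 [246. 332. 270. 337.] 88 [259.0227 333.1136]
w6 0.48 [0.473 0.114] slot yaw -1.160 cam 2.028
w6 0.64 [0.4764 0.2302] slot yaw 1.350 cam 1.396
```

send_rows(targets=[0,0,0,0,0,-0.02,0,0,0,0,0,-0.04,0,0,0,0,0,-0.06,0,0,0,0,0,-0.06,0,0,0,0,0,-0.06])

```text
time_s: 13.05
ee_pos: [0.4774, 0.2262, 0.1577]
ee_rot: [[-0.262, 0.965, 0.001], [0.965, 0.262, -0.001], [-0.001, 0.001, -1.0]]
ft_force: [3.2, -3.5, -2.3]
finger_gap: 0.0278
gripper_force: 55.0
```

```bash
python3 st.py
```

```text
tq [-0.6999 -0.8729 -0.1147] F [ 3.2076 -3.5029 -2.2692] p [0.4774 0.2262 0.1577] yaw 1.835 q [ 0.3357  0.0528  1.502  -0.0009  1.5862  0.071 ] 13.05
```

send_rows(targets=[0,0,0,0,0,-0.02,0,0,0,0,0,-0.04,0,0,0,0,0,-0.05,0,0,0,0,0,-0.05,0,0,0,0,0,-0.05])

```text
time_s: 13.55
ee_pos: [0.4774, 0.2264, 0.1577]
ee_rot: [[-0.334, 0.943, 0.001], [0.943, 0.334, -0.0], [-0.0, 0.001, -1.0]]
ft_force: [3.3, -2.6, -2.9]
finger_gap: 0.0281
gripper_force: 55.0
```

```bash
python3 st.py;python3 v.py w7 slot_1; python3 slots.py w7
```

```text
tq [-0.7642 -1.1464 -0.1456] F [ 3.2971 -2.6031 -2.8727] p [0.4774 0.2264 0.1577] yaw 1.911 q [ 0.3357  0.0528  1.5019 -0.0004  1.586  -0.0043] 13.55
325.19226210127806 281.33550084027246 209.7433931738225 [[ 0.9427  0.3242  0.0782  0.4543]
 [ 0.3335 -0.9177 -0.216   0.2893]
 [ 0.0017  0.2297 -0.9732  0.3371]
 [ 0.      0.      0.      1.    ]]
slot_1 0.73 [337.  12. 440. 109.] 8462 [389.1246  60.0956]
slot_1 0.63 [264. 199. 298. 216.] 303 [281.2607 205.2112]
w7 0.63 [0.4755 0.2302] slot yaw 1.350 cam 1.396
```

send_rows(targets=[0,0,0,0,0,0.05,0,0,0,0,0,0.1,0,0,0,0,0,0.16,0,0,0,0,0,0.16,0,0,0,0,0,0.16])

```text
time_s: 14.15
ee_pos: [0.4768, 0.2267, 0.1576]
ee_rot: [[-0.102, 0.995, -0.0], [0.995, 0.102, 0.0], [0.0, -0.0, -1.0]]
ft_force: [1.8, -1.7, -1.2]
finger_gap: 0.0281
gripper_force: 55.0
```

send_rows(targets=[0,0,-0.05,0,0,0,0,0,-0.15,0,0,0,0,0,-0.3,0,0,0,0,0,-0.3,0,0,0,0,0,-0.3,0,0,0])

```text
time_s: 14.65
ee_pos: [0.4769, 0.227, 0.2037]
ee_rot: [[-0.101, 0.995, 0.001], [0.995, 0.101, 0.001], [0.001, 0.001, -1.0]]
ft_force: [0.6, 0.3, -2.3]
finger_gap: 0.0278
gripper_force: 55.0
```

```bash
cat > goto.py <<'E'
# usage: goto x y z yaw : normalised shift/turn from measured pose
from h import *
import sys
x,y,z,yaw=map(float,sys.argv[1:5])
s=arm.get_state();R=s["ee_rot"];y0=np.arctan2(R[1,0],R[0,0])
c,n=np.cos(y0),np.sin(y0);d=np.array([x,y,z])-s["ee_pos"]
v=np.array([c*d[0]+n*d[1],n*d[0]-c*d[1],-d[2]])/.15
print("from",s["ee_pos"],"yaw %.3f"%y0,"-> shift",np.round(v,3),"turn",round(-(yaw-y0)/1.5,3))
E
cat > mark.py <<'E'
from h import *
import sys
im=cv2.imread(sys.argv[1]);m=(im[270:300,265:300].min(2)>100);ys,xs=np.nonzero(m)
print("mark px",len(xs),np.polyfit(ys,xs,1),xs.mean()+265)
E
python3 v.py w8 slot_1; python3 slots.py w8; for i in w4 w5 w7 w8; do python3 mark.py pics/$i.png;done; python3 st.py;python3 goto.py 0.4720 0.1217 0.2 0.085
```

```text
325.19226210127806 281.33550084027246 209.7433931738225 [[ 0.9949  0.098   0.0246  0.4693]
 [ 0.101  -0.9687 -0.2267  0.2931]
 [ 0.0016  0.228  -0.9737  0.3832]
 [ 0.      0.      0.      1.    ]]
slot_1 0.88 [266. 189. 298. 212.] 489 [281.7832 200.5051]
w8 0.88 [0.4767 0.2268] slot yaw 1.570 cam 1.616
mark px 150 [-0. 16.] 281.0
mark px 152 [-0.     16.0395] 281.0394736842105
mark px 145 [ 0. 16.] 281.0
mark px 150 [-0. 16.] 281.0
tq [-0.055  -0.1    -0.0661] F [-0.0684 -0.3364 -1.3153] p [0.4763 0.2265 0.2018] yaw 1.672 q [0.3361 0.039  1.4289 0.0005 1.6757 0.2354] 14.75
from [0.4763 0.2265 0.2018] yaw 1.672 -> shift [-0.692 -0.099  0.012] turn 1.058
```

send_rows(targets=[-0.2,-0.03,0,0,0,0.1,-0.4,-0.06,0,0,0,0.2,-0.55,-0.08,0,0,0,0.3,-0.69,-0.1,0,0,0,0.4,-0.69,-0.1,0,0,0,0.5])

```text
time_s: 15.25
ee_pos: [0.4716, 0.1198, 0.2013]
ee_rot: [[0.612, 0.791, -0.003], [0.791, -0.612, -0.001], [-0.003, -0.002, -1.0]]
ft_force: [-0.8, 0.4, -0.6]
finger_gap: 0.0275
gripper_force: 55.0
```

send_rows(targets=[0,0,0,0,0,0.1,0,0,0,0,0,0.2,0,0,0,0,0,0.3,0,0,0,0,0,0.4,0,0,0,0,0,0.5])

```text
time_s: 15.75
ee_pos: [0.4716, 0.122, 0.2011]
ee_rot: [[0.986, 0.164, -0.003], [0.164, -0.986, -0.0], [-0.003, -0.0, -1.0]]
ft_force: [-1.2, 0.2, -1.0]
finger_gap: 0.0278
gripper_force: 55.0
```

send_rows(targets=[0,0,0,0,0,0.06,0,0,0,0,0,0.06,0,0,0,0,0,0.06,0,0,0,0,0,0.06,0,0,0,0,0,0.06])

```text
time_s: 16.25
ee_pos: [0.4723, 0.122, 0.2024]
ee_rot: [[0.997, 0.082, -0.0], [0.082, -0.997, -0.0], [-0.0, 0.0, -1.0]]
ft_force: [-0.7, 0.2, -0.7]
finger_gap: 0.0275
gripper_force: 55.0
```

```bash
python3 v.py w9 slot_1; python3 slots.py w9; python3 goto.py 0.4720 0.1216 0.157 0.085
```

```text
325.19226210127806 281.33550084027246 209.7433931738225 [[ 0.0818 -0.9699 -0.2294  0.5377]
 [-0.9966 -0.0799 -0.0178  0.1278]
 [-0.001   0.2301 -0.9732  0.3817]
 [ 0.      0.      0.      1.    ]]
slot_1 0.83 [369. 199. 400. 230.] 677 [386.1521 217.1994]
slot_1 0.8 [164. 176. 191. 207.] 692 [176.815  190.8237]
slot_1 0.76 [267. 188. 295. 212.] 499 [283.3928 199.8497]
slot_1 0.4 [155.  30. 426. 244.] 47681 [290.2235 131.7075]
w9 0.8 [0.4772 0.2261] slot yaw 1.570 cam 1.616
w9 0.76 [0.4721 0.1215] slot yaw 0.090 cam 0.136
w9 0.83 [0.467  0.0171] slot yaw 0.150 cam 0.196
from [0.4724 0.122  0.2026] yaw 0.082 -> shift [-0.003  0.002  0.304] turn -0.002
```

send_rows(targets=[0,0,0.12,0,0,0,0,0,0.24,0,0,0,0,0,0.26,0,0,0,0,0,0.28,0,0,0,0,0,0.302,0,0,0])

```text
time_s: 16.85
ee_pos: [0.4731, 0.122, 0.1581]
ee_rot: [[0.997, 0.081, 0.002], [0.081, -0.997, 0.0], [0.002, -0.0, -1.0]]
ft_force: [-0.4, -0.1, -1.0]
finger_gap: 0.0278
gripper_force: 55.0
```

send_rows(targets=[0,0,0,0,0,-0.02,0,0,0,0,0,-0.06,0,0,0,0,0,-0.13,0,0,0,0,0,-0.22,0,0,0,0,0,-0.31])

```text
time_s: 17.35
ee_pos: [0.4732, 0.1211, 0.158]
ee_rot: [[0.851, 0.525, 0.002], [0.525, -0.851, -0.002], [0.001, 0.003, -1.0]]
ft_force: [0.8, -1.7, -2.3]
finger_gap: 0.0279
gripper_force: 55.0
```

```bash
python3 st.py;python3 v.py w10 slot_1; python3 slots.py w10
```

```text
tq [-0.437  -0.1982 -0.0502] F [ 0.8365 -1.6752 -2.2515] p [0.4732 0.1211 0.158 ] yaw 0.552 q [ 0.136  -0.0372  1.5919 -0.0021  1.5851  1.1545] 17.35
325.19226210127806 281.33550084027246 209.7433931738225 [[ 0.5246 -0.8291 -0.1935  0.5285]
 [-0.8513 -0.5104 -0.1214  0.1566]
 [ 0.002   0.2284 -0.9736  0.3375]
 [ 0.      0.      0.      1.    ]]
slot_1 0.74 [264. 199. 296. 212.] 266 [281.5865 205.3684]
slot_1 0.56 [160. 127. 192. 166.] 945 [175.6667 146.5111]
w10 0.56 [0.4756 0.2259] slot yaw 1.570 cam 1.616
w10 0.74 [0.476 0.124] slot yaw 0.110 cam 0.156
```

send_rows(targets=[0,0,0,0,0,-0.09,0,0,0,0,0,-0.18,0,0,0,0,0,-0.27,0,0,0,0,0,-0.36,0,0,0,0,0,-0.45])

```text
time_s: 17.95
ee_pos: [0.473, 0.1217, 0.158]
ee_rot: [[0.34, 0.94, 0.002], [0.94, -0.34, -0.001], [0.0, 0.002, -1.0]]
ft_force: [0.3, -1.4, -1.9]
finger_gap: 0.0278
gripper_force: 55.0
```

send_rows(targets=[0,0,0,0,0,-0.09,0,0,0,0,0,-0.18,0,0,0,0,0,-0.27,0,0,0,0,0,-0.35,0,0,0,0,0,-0.4])

```text
time_s: 18.45
ee_pos: [0.4726, 0.1219, 0.158]
ee_rot: [[-0.249, 0.969, 0.001], [0.969, 0.249, -0.0], [-0.0, 0.001, -1.0]]
ft_force: [0.3, -0.8, -1.0]
finger_gap: 0.0277
gripper_force: 55.0
```

send_rows(targets=[0,0,0,0,0,-0.02,0,0,0,0,0,-0.04,0,0,0,0,0,-0.05,0,0,0,0,0,-0.05,0,0,0,0,0,-0.05])

```text
time_s: 18.95
ee_pos: [0.4726, 0.1219, 0.1579]
ee_rot: [[-0.318, 0.948, 0.001], [0.948, 0.318, -0.0], [-0.0, 0.001, -1.0]]
ft_force: [0.0, -1.4, 1.6]
finger_gap: 0.0277
gripper_force: 55.0
```

```bash
python3 st.py
```

```text
tq [-0.3437  0.1346 -0.1857] F [ 0.0409 -1.367   1.559 ] p [0.4726 0.1219 0.1579] yaw 1.895 q [ 0.1364 -0.0374  1.5923 -0.0003  1.5859 -0.1877] 18.95
```

send_rows(targets=[0,0,0,0,0,0.05,0,0,0,0,0,0.1,0,0,0,0,0,0.16,0,0,0,0,0,0.16,0,0,0,0,0,0.16])

```text
time_s: 19.45
ee_pos: [0.4724, 0.1222, 0.157]
ee_rot: [[-0.087, 0.996, -0.0], [0.996, 0.087, 0.0], [0.0, -0.0, -1.0]]
ft_force: [-0.1, -0.5, -1.5]
finger_gap: 0.0279
gripper_force: 55.0
```

send_rows(targets=[0,0,-0.05,0,0,0,0,0,-0.15,0,0,0,0,0,-0.3,0,0,0,0,0,-0.3,0,0,0,0,0,-0.3,0,0,0])

```text
time_s: 19.95
ee_pos: [0.473, 0.1221, 0.2035]
ee_rot: [[-0.085, 0.996, 0.002], [0.996, 0.085, 0.0], [0.0, 0.002, -1.0]]
ft_force: [-0.8, -0.1, -2.1]
finger_gap: 0.0283
gripper_force: 55.0
```

```bash
python3 v.py w11 slot_1; python3 slots.py w11;python3 goto.py 0.4671 0.017 0.202 0.15
```

```text
325.19226210127806 281.33550084027246 209.7433931738225 [[ 0.9963  0.0825  0.0225  0.4661]
 [ 0.0855 -0.9699 -0.228   0.1885]
 [ 0.003   0.2291 -0.9734  0.3828]
 [ 0.      0.      0.      1.    ]]
slot_1 0.9 [267. 190. 294. 212.] 500 [280.148 200.484]
slot_1 0.85 [281.  82. 311. 113.] 769 [295.3797  95.6151]
slot_1 0.22 [267. 191. 296. 214.] 507 [280.0572 200.4793]
w11 0.22 [0.4715 0.1219] slot yaw 1.500 cam 1.546
w11 0.9 [0.4714 0.1219] slot yaw 1.570 cam 1.616
w11 0.85 [0.4766 0.2261] slot yaw 1.570 cam 1.616
from [0.4721 0.1219 0.2016] yaw 1.656 -> shift [-0.694 -0.093 -0.003] turn 1.004
```

send_rows(targets=[-0.2,-0.03,0,0,0,0.1,-0.4,-0.06,0,0,0,0.2,-0.55,-0.08,0,0,0,0.3,-0.694,-0.093,0,0,0,0.4,-0.694,-0.093,0,0,0,0.5])

```text
time_s: 20.55
ee_pos: [0.4667, 0.0148, 0.2009]
ee_rot: [[0.624, 0.781, -0.003], [0.781, -0.624, -0.001], [-0.002, -0.001, -1.0]]
ft_force: [-0.1, 0.2, -1.5]
finger_gap: 0.0276
gripper_force: 55.0
```

send_rows(targets=[0,0,0,0,0,0.1,0,0,0,0,0,0.2,0,0,0,0,0,0.3,0,0,0,0,0,0.4,0,0,0,0,0,0.5])

```text
time_s: 21.05
ee_pos: [0.4667, 0.0171, 0.2009]
ee_rot: [[0.989, 0.149, -0.003], [0.149, -0.989, 0.0], [-0.003, -0.001, -1.0]]
ft_force: [0.5, 0.5, -1.0]
finger_gap: 0.0276
gripper_force: 55.0
```

send_rows(targets=[0,0,0,0,0,0.004,0,0,0,0,0,0.004,0,0,0,0,0,0.004,0,0,0,0,0,0.004,0,0,0,0,0,0.004])

```text
time_s: 21.55
ee_pos: [0.4674, 0.017, 0.2023]
ee_rot: [[0.989, 0.15, -0.0], [0.15, -0.989, -0.0], [-0.0, 0.0, -1.0]]
ft_force: [1.2, -0.3, -2.5]
finger_gap: 0.0276
gripper_force: 55.0
```

```bash
python3 v.py w12 slot_1; python3 slots.py w12; python3 goto.py 0.4671 0.0170 0.157 0.15
```

```text
325.19226210127806 281.33550084027246 209.7433931738225 [[ 0.1503 -0.9622 -0.2272  0.5322]
 [-0.9886 -0.1465 -0.0336  0.0274]
 [-0.001   0.2296 -0.9733  0.3816]
 [ 0.      0.      0.      1.    ]]
slot_1 0.96 [268. 188. 301. 215.] 535 [283.1121 200.3084]
slot_1 0.92 [ 77. 150. 101. 182.] 559 [ 88.6762 166.3399]
slot_1 0.61 [162. 170. 190. 197.] 644 [177.6211 184.0326]
w12 0.92 [0.4766 0.2251] slot yaw 1.570 cam 1.616
w12 0.61 [0.4721 0.1212] slot yaw 1.570 cam 1.616
w12 0.96 [0.4671 0.0166] slot yaw 0.150 cam 0.196
from [0.4674 0.0171 0.2023] yaw 0.151 -> shift [-0.002  0.     0.302] turn 0.0
```

send_rows(targets=[0,0,0.12,0,0,0,0,0,0.24,0,0,0,0,0,0.26,0,0,0,0,0,0.28,0,0,0,0,0,0.302,0,0,0])

```text
time_s: 22.15
ee_pos: [0.468, 0.017, 0.1578]
ee_rot: [[0.989, 0.15, 0.002], [0.15, -0.989, -0.0], [0.002, 0.001, -1.0]]
ft_force: [0.5, 0.2, -1.9]
finger_gap: 0.0276
gripper_force: 55.0
```

send_rows(targets=[0,0,0,0,0,-0.02,0,0,0,0,0,-0.06,0,0,0,0,0,-0.13,0,0,0,0,0,-0.22,0,0,0,0,0,-0.31])

```text
time_s: 22.65
ee_pos: [0.4682, 0.0163, 0.1578]
ee_rot: [[0.813, 0.582, 0.002], [0.582, -0.813, -0.002], [0.001, 0.003, -1.0]]
ft_force: [0.8, -1.6, -2.0]
finger_gap: 0.0276
gripper_force: 55.0
```

```bash
python3 st.py
```

```text
tq [-0.355  -0.2469 -0.0884] F [ 0.835  -1.594  -1.9652] p [0.4682 0.0163 0.1578] yaw 0.621 q [-0.0851 -0.083   1.6357 -0.0015  1.5866  0.8643] 22.65
```

send_rows(targets=[0,0,0,0,0,-0.09,0,0,0,0,0,-0.18,0,0,0,0,0,-0.27,0,0,0,0,0,-0.36,0,0,0,0,0,-0.45])

```text
time_s: 23.15
ee_pos: [0.4679, 0.0168, 0.1577]
ee_rot: [[0.271, 0.963, 0.001], [0.963, -0.271, -0.001], [-0.0, 0.002, -1.0]]
ft_force: [0.4, -0.0, -1.2]
finger_gap: 0.0273
gripper_force: 55.0
```

send_rows(targets=[0,0,0,0,0,-0.09,0,0,0,0,0,-0.18,0,0,0,0,0,-0.27,0,0,0,0,0,-0.35,0,0,0,0,0,-0.4])

```text
time_s: 23.65
ee_pos: [0.4676, 0.0169, 0.1577]
ee_rot: [[-0.318, 0.948, 0.001], [0.948, 0.318, -0.0], [-0.001, 0.0, -1.0]]
ft_force: [-1.8, 0.5, -1.8]
finger_gap: 0.0276
gripper_force: 55.0
```

```bash
python3 st.py
```

```text
tq [-0.0544  0.0222 -0.291 ] F [-1.8087  0.4749 -1.8121] p [0.4676 0.0169 0.1577] yaw 1.895 q [-0.0849 -0.0832  1.636  -0.0003  1.5881 -0.4086] 23.65
```

send_rows(targets=[0,0,0,0,0,0.05,0,0,0,0,0,0.1,0,0,0,0,0,0.16,0,0,0,0,0,0.16,0,0,0,0,0,0.16])

```text
time_s: 24.15
ee_pos: [0.4678, 0.017, 0.1576]
ee_rot: [[-0.082, 0.997, 0.001], [0.997, 0.082, -0.0], [-0.0, 0.001, -1.0]]
ft_force: [0.1, -0.7, -1.2]
finger_gap: 0.0279
gripper_force: 55.0
```

send_rows(targets=[0,0,-0.05,0,0,0,0,0,-0.15,0,0,0,0,0,-0.4,0,0,0,0,0,-0.6,0,0,0,0,0,-0.6,0,0,0])

```text
time_s: 24.65
ee_pos: [0.4699, 0.0169, 0.253]
ee_rot: [[-0.08, 0.997, 0.011], [0.997, 0.08, -0.001], [-0.002, 0.011, -1.0]]
ft_force: [0.5, -0.4, -1.6]
finger_gap: 0.0277
gripper_force: 55.0
```

```bash
python3 v.py w13 slot_1; python3 slots.py w13;python3 goto.py 0.44 0.36 0.27 0.37
```

```text
325.19226210127806 281.33550084027246 209.7433931738225 [[ 0.9967  0.0755  0.0296  0.4618]
 [ 0.0803 -0.97   -0.2293  0.0835]
 [ 0.0114  0.2309 -0.9729  0.4322]
 [ 0.      0.      0.      1.    ]]
slot_1 0.95 [292.   3. 313.  25.] 512 [301.627   11.3652]
slot_1 0.83 [275.  87. 301. 114.] 585 [289.6821  99.9846]
slot_1 0.76 [267. 180. 294. 210.] 518 [277.473  194.0985]
w13 0.76 [0.4664 0.0172] slot yaw 1.570 cam 1.616
w13 0.83 [0.4715 0.1214] slot yaw 1.570 cam 1.616
w13 0.95 [0.4765 0.2256] slot yaw 1.570 cam 1.616
from [0.4677 0.017  0.2476] yaw 1.651 -> shift [ 2.294 -0.002 -0.15 ] turn 0.854
```

send_rows(targets=[0.3,0,-0.1,0,0,0,0.6,0,-0.15,0,0,0,0.9,0,-0.15,0,0,0,1,0,-0.15,0,0,0,1,0,-0.15,0,0,0])

```text
time_s: 25.25
ee_pos: [0.4542, 0.1683, 0.267]
ee_rot: [[-0.084, 0.996, -0.004], [0.996, 0.084, -0.001], [-0.0, -0.005, -1.0]]
ft_force: [0.1, -0.7, -0.9]
finger_gap: 0.0278
gripper_force: 55.0
```

send_rows(targets=[0.3,0,0,0,0,0.1,0.6,0,0,0,0,0.2,0.9,0,0,0,0,0.3,1,0,0,0,0,0.4,1,0,0,0,0,0.5])

```text
time_s: 25.75
ee_pos: [0.4431, 0.3171, 0.267]
ee_rot: [[0.593, 0.805, -0.004], [0.805, -0.593, -0.002], [-0.004, -0.002, -1.0]]
ft_force: [1.3, 0.5, -1.7]
finger_gap: 0.0278
gripper_force: 55.0
```

send_rows(targets=[0.2,-0.2,0,0,0,0.1,0.2,-0.2,0,0,0,0.2,0.2,-0.2,0,0,0,0.3,0.2,-0.2,0,0,0,0.354,0.2,-0.2,0,0,0,0.354])

```text
time_s: 26.25
ee_pos: [0.4375, 0.3565, 0.2677]
ee_rot: [[0.918, 0.396, -0.002], [0.396, -0.918, -0.002], [-0.003, 0.001, -1.0]]
ft_force: [-0.6, -0.3, -0.9]
finger_gap: 0.0284
gripper_force: 55.0
```

```bash
python3 v.py w14 stand; python3 goto.py 0.529 0.4 0.25 0.37; python3 - <<'E'
from h import *
import pickle
p,a=pickle.load(open("w14.pkl","rb"))
for s in a["stand"]: print(rect(s[3],p,0,1),rect(s[3],p,.07,1))
im=cv2.imread("pics/w14.png")
# metric patches about stand on z=.07 plane, 0.25 mm/px... show
g=np.arange(-50,50.01,.5)/1000
M=np.array([[proj(p,[.529-x,.4-y,.07],1) for y in g] for x in g],np.float32)
pt=cv2.remap(im,M[...,0],M[...,1],cv2.INTER_CUBIC);cv2.imwrite("pics/c14.png",cv2.resize(pt,(600,600)))
E
```

```text
325.19226210127806 281.33550084027246 209.7433931738225 [[ 0.396  -0.8932 -0.2131  0.498 ]
 [-0.9183 -0.385  -0.0924  0.3836]
 [ 0.0005  0.2323 -0.9726  0.4469]
 [ 0.      0.      0.      1.    ]]
stand 0.81 [ 88.  30. 139.  82.] 2130 [111.3493  55.8502]
stand 0.77 [242.  75. 312. 144.] 4440 [279.2739 108.3187]
from [0.4375 0.3569 0.2683] yaw 0.409 -> shift [ 0.674 -0.021  0.122] turn 0.026
(array([0.5167, 0.6722]), (90.75684356689453, 78.01434326171875), -63.56563758850098) (array([0.5137, 0.627 ]), (76.5412826538086, 65.79470825195312), -63.56562614440918)
(array([0.529 , 0.4003]), (95.244384765625, 90.73175811767578), -66.79422950744629) (array([0.5241, 0.3977]), (80.32581329345703, 76.52025604248047), -66.79438400268555)
```

View pics/c14.png

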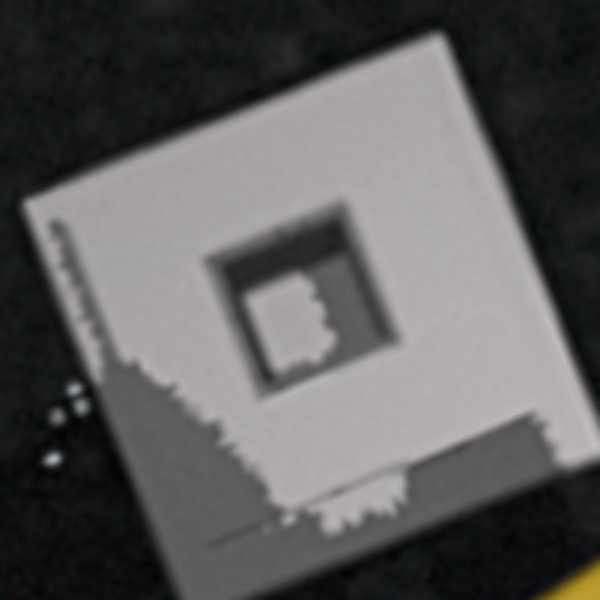

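The rectified crop shows the empty hole centred at (304,300), i.e. world (0.529, 0.3993), turned about 21.4°.

send_rows(targets=[0.3,-0.01,0.05,0,0,0.023,0.5,-0.017,0.1,0,0,0.023,0.672,-0.017,0.1,0,0,0.023,0.672,-0.017,0.1,0,0,0.023,0.672,-0.017,0.1,0,0,0.023])

```text
time_s: 26.85
ee_pos: [0.5288, 0.3997, 0.2532]
ee_rot: [[0.931, 0.365, -0.002], [0.365, -0.931, -0.001], [-0.002, 0.001, -1.0]]
ft_force: [0.7, -0.0, -1.3]
finger_gap: 0.0276
gripper_force: 55.0
```

send_rows(targets=[0,0,0.15,0,0,0,0,0,0.3,0,0,0,0,0,0.4,0,0,0,0,0,0.4,0,0,0,0,0,0.4,0,0,0])

```text
time_s: 27.35
ee_pos: [0.5284, 0.4002, 0.1952]
ee_rot: [[0.931, 0.365, 0.0], [0.365, -0.931, 0.0], [0.0, -0.0, -1.0]]
ft_force: [0.1, -0.1, -1.3]
finger_gap: 0.0276
gripper_force: 55.0
```

```bash
python3 st.py; python3 goto.py 0.529 0.3994 0.0908 0.374
```

```text
tq [-0.0048 -0.0069 -0.0545] F [ 0.1124 -0.0828 -1.3336] p [0.5284 0.4002 0.1952] yaw 0.374 q [ 0.5628  0.3437  1.0861 -0.0001  1.7113  1.7597] 27.35
from [0.5284 0.4002 0.1952] yaw 0.374 -> shift [0.002 0.007 0.696] turn -0.0
```

send_rows(targets=[0.002,0.006,0.1,0,0,0,0.002,0.006,0.2,0,0,0,0.002,0.006,0.3,0,0,0,0.002,0.006,0.38,0,0,0,0.002,0.006,0.46,0,0,0])

```text
time_s: 27.85
ee_pos: [0.5289, 0.3994, 0.1235]
ee_rot: [[0.931, 0.365, -0.001], [0.365, -0.931, -0.001], [-0.002, 0.0, -1.0]]
ft_force: [-0.3, -0.3, -0.5]
finger_gap: 0.0278
gripper_force: 55.0
```

send_rows(targets=[0,0,0.08,0,0,0,0,0,0.15,0,0,0,0,0,0.2,0,0,0,0,0,0.232,0,0,0,0,0,0.232,0,0,0])

```text
time_s: 28.35
ee_pos: [0.5294, 0.3997, 0.0907]
ee_rot: [[0.931, 0.365, 0.0], [0.365, -0.931, 0.0], [0.0, 0.0, -1.0]]
ft_force: [0.1, 0.2, -1.0]
finger_gap: 0.0275
gripper_force: 55.0
```

Release and rise.

send_rows(targets=[0,0,0.003,0,0,0,0,0,0.003,0,0,0,0,0,0.003,0,0,0,0,0,0.003,0,0,0,0,0,0.003,0,0,0], claw=-0.2, force=25)

```text
time_s: 28.85
ee_pos: [0.5294, 0.3997, 0.0904]
ee_rot: [[0.931, 0.365, 0.0], [0.365, -0.931, 0.0], [0.0, 0.0, -1.0]]
ft_force: [0.3, -0.0, 0.9]
finger_gap: 0.0564
gripper_force: 0.0
```

send_rows(targets=[0,0,0,0,0,0,0,0,-0.1,0,0,0,0,0,-0.3,0,0,0,0,0,-0.6,0,0,0,0,0,-0.9,0,0,0])

```text
time_s: 29.35
ee_pos: [0.5289, 0.3994, 0.2272]
ee_rot: [[0.931, 0.365, -0.0], [0.365, -0.931, -0.0], [-0.001, 0.0, -1.0]]
ft_force: [2.3, 0.3, 1.0]
finger_gap: 0.0565
gripper_force: 0.0
```

```bash
python3 v.py w15 driver stand slot_1 panel; python3 slots.py w15; python3 goto.py 0.44 0.16 0.25 1.525; python3 - <<'E'
from h import *
im=cv2.imread("pics/w15.png");cv2.imwrite("pics/c15.png",im)
E
```

```text
325.19226210127806 281.33550084027246 209.7433931738225 [[ 0.365  -0.906  -0.2143  0.59  ]
 [-0.931  -0.3554 -0.0833  0.424 ]
 [-0.0007  0.2299 -0.9732  0.4066]
 [ 0.      0.      0.      1.    ]]
driver 0.89 [261. 177. 302. 227.] 1659 [281.0639 203.8053]
driver 0.72 [234. 233. 327. 270.] 1893 [288.1062 251.9725]
stand 0.81 [ 67. 101. 127. 156.] 2430 [ 97.2971 129.9897]
stand 0.56 [245. 149. 317. 228.] 3749 [282.5513 181.8242]
panel 0.81 [384. 164. 560. 341.] 10475 [476.2356 227.7846]
from [0.5293 0.3997 0.2259] yaw 0.374 -> shift [-1.138  1.27  -0.161] turn -0.768
```

View pics/w15.png

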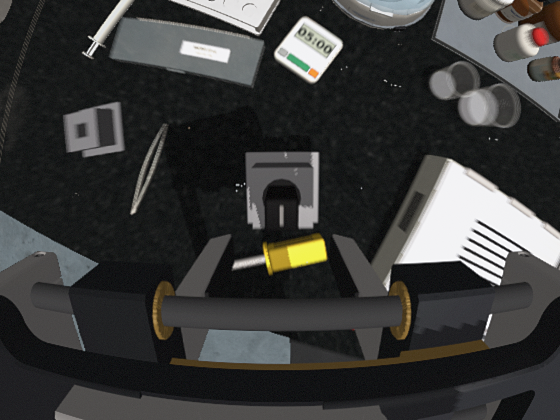

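The driver stands upright in its stand at (281,204); the fingers are clear. Now checking the handle bars in the earlier views against the geometry.

```bash
python3 - <<'E'
from h import *
import pickle
u=np.array([.046,.999]);f=np.array([.999,-.046]);hinge=np.array([.4719,.1216])+.161*f
print("hinge",hinge)
vis=[]
R={1:[], -1:[]}
for n in("w1","w2"):
    p,_=pickle.load(open(n+".pkl","rb"));im=cv2.imread(f"pics/{n}.png")
    for s in(1,-1):
        c=hinge-.170*f+s*.0525*u
        g=np.arange(-45,45.01,.5)/1000;h=np.arange(-20,20.01,.5)/1000
        M=np.array([[proj(p,np.r_[c+x*f-y*u,.102],1) for y in g] for x in h[::-1]],np.float32)
        pt=cv2.remap(im,M[...,0],M[...,1],cv2.INTER_CUBIC)
        vis.append(cv2.resize(pt,(400,178)))
        m=(pt.max(2)<90).astype(np.uint8)
        k,l,st,ce=cv2.connectedComponentsWithStats(m)
        for i in range(1,k):
            if st[i,4]>100: print(n,s,st[i],"dx %.1f dy %.1f mm"%((40-ce[i][1])*.5,(90-ce[i][0])*.5))
cv2.imwrite("pics/hand.png",np.vstack([np.hstack(vis[:2]),np.hstack(vis[2:])]))
E
```

```text
hinge [0.6327 0.1142]
w1 1 [  25   32  136   19 1211] dx -0.6 dy -1.2 mm
w1 -1 [  29   35  123   17 1028] dx -1.1 dy 0.5 mm
w2 1 [ 25  33 127  14 894] dx 0.0 dy 2.1 mm
w2 1 [  0  75 181   6 850] dx -19.0 dy -1.8 mm
w2 -1 [171   0   9  23 114] dx 15.0 dy -42.7 mm
w2 -1 [  12    5  146   43 1250] dx 0.6 dy 3.4 mm
w2 -1 [ 25  76 156   5 619] dx -19.1 dy -8.1 mm
```

View pics/hand.png

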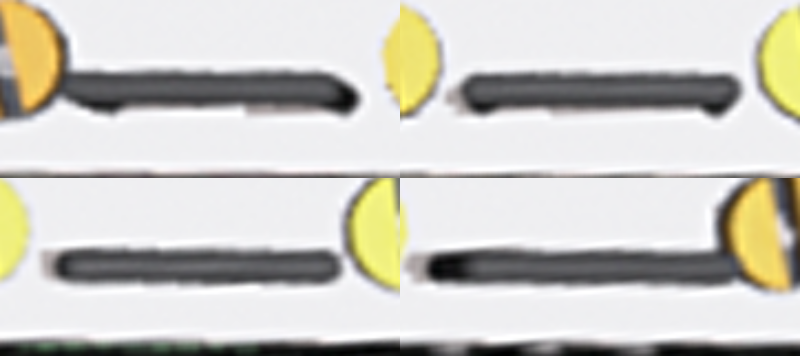

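```bash
python3 goto.py 0.4605 0.0696 0.17 1.525
```

```text
from [0.5293 0.3997 0.2259] yaw 0.374 -> shift [-1.23   1.881  0.373] turn -0.768
```

send_rows(targets=[-0.2,0.25,0,0,0,0,-0.4,0.5,0,0,0,0,-0.55,0.75,0,0,0,0,-0.65,0.95,0,0,0,0,-0.65,0.95,0,0,0,0])

```text
time_s: 30.1
ee_pos: [0.4893, 0.2277, 0.2234]
ee_rot: [[0.933, 0.361, -0.003], [0.361, -0.933, -0.003], [-0.004, 0.001, -1.0]]
ft_force: [0.1, 0.2, 1.0]
finger_gap: 0.0563
gripper_force: 0.0
```

send_rows(targets=[-0.2,0.25,0,0,0,-0.1,-0.4,0.5,0,0,0,-0.2,-0.5,0.75,0,0,0,-0.3,-0.58,0.93,0,0,0,-0.4,-0.58,0.93,0,0,0,-0.5])

```text
time_s: 30.6
ee_pos: [0.4597, 0.0671, 0.2236]
ee_rot: [[0.456, 0.89, -0.003], [0.89, -0.456, -0.001], [-0.003, -0.002, -1.0]]
ft_force: [-0.5, -0.1, 0.1]
finger_gap: 0.0563
gripper_force: 0.0
```

send_rows(targets=[0,0,0.1,0,0,-0.1,0,0,0.2,0,0,-0.2,0,0,0.3,0,0,-0.268,0,0,0.3,0,0,-0.268,0,0,0.3,0,0,-0.268])

```text
time_s: 31.1
ee_pos: [0.46, 0.0702, 0.1792]
ee_rot: [[0.074, 0.997, -0.003], [0.997, -0.074, 0.0], [-0.0, -0.003, -1.0]]
ft_force: [-1.0, -0.2, 0.3]
finger_gap: 0.0563
gripper_force: 0.0
```

```bash
python3 goto.py 0.4605 0.0696 0.086 1.525
```

```text
from [0.46   0.0702 0.1792] yaw 1.496 -> shift [-0.004  0.004  0.621] turn -0.019
```

send_rows(targets=[-0.004,0.002,0.2,0,0,-0.01,-0.004,0.002,0.35,0,0,-0.01,-0.004,0.002,0.5,0,0,-0.01,-0.004,0.002,0.6,0,0,-0.01,-0.004,0.002,0.61,0,0,-0.01])

```text
time_s: 31.6
ee_pos: [0.4596, 0.0694, 0.0871]
ee_rot: [[0.059, 0.998, -0.004], [0.998, -0.059, -0.0], [-0.0, -0.004, -1.0]]
ft_force: [0.4, 0.3, -0.2]
finger_gap: 0.0566
gripper_force: 0.0
```

send_rows(targets=[0,0,0,0,0,0,0,0,0,0,0,0,0,0,0,0,0,0,0,0,0,0,0,0,0,0,0,0,0,0], claw=1, force=20)

```text
time_s: 32.1
ee_pos: [0.4611, 0.0691, 0.0893]
ee_rot: [[0.058, 0.998, 0.001], [0.998, -0.058, -0.0], [0.0, 0.001, -1.0]]
ft_force: [-0.2, 0.2, 1.2]
finger_gap: 0.02
gripper_force: 0.0
```

send_rows(targets=[0,0,0,0,0,0,0,0,0,0,0,0,0,0,0,0,0,0,0,0,0,0,0,0,0,0,0,0,0,0])

```text
time_s: 32.6
ee_pos: [0.461, 0.0691, 0.0889]
ee_rot: [[0.058, 0.998, 0.001], [0.998, -0.058, -0.0], [-0.0, 0.001, -1.0]]
ft_force: [0.3, -0.5, 0.5]
finger_gap: 0.0073
gripper_force: 20.0
```

```bash
python3 st.py; python3 - <<'E'
# arc way-points of the bar relative to the shut pose, in sampler x and z (mm)
import numpy as np
for t in np.arange(0,1.81,.1):
    a=np.arctan2(32,-170)-t;r=np.hypot(170,32);print("%.1f dx %.1f dz %.1f  norm y %.3f z %.3f"%(t,r*np.cos(a)+170,r*np.sin(a)-32,(r*np.cos(a)+170)/150,-(r*np.sin(a)-32)/150))
E
```

```text
tq [-0.025  -0.2256  0.0068] F [ 0.3486 -0.5046  0.4549] p [0.461  0.0691 0.0889] yaw 1.513 q [ 0.0272 -0.047   1.7415 -0.0001  1.4466  0.0851] 32.6
0.0 dx 0.0 dz -0.0  norm y 0.000 z 0.000
0.1 dx 4.0 dz 16.8  norm y 0.027 z -0.112
0.2 dx 9.7 dz 33.1  norm y 0.065 z -0.221
0.3 dx 17.0 dz 48.8  norm y 0.114 z -0.325
0.4 dx 25.9 dz 63.7  norm y 0.173 z -0.425
0.5 dx 36.2 dz 77.6  norm y 0.241 z -0.517
0.6 dx 47.8 dz 90.4  norm y 0.318 z -0.603
0.7 dx 60.6 dz 102.0  norm y 0.404 z -0.680
0.8 dx 74.5 dz 112.2  norm y 0.497 z -0.748
0.9 dx 89.4 dz 121.1  norm y 0.596 z -0.807
1.0 dx 105.1 dz 128.3  norm y 0.701 z -0.856
1.1 dx 121.4 dz 134.0  norm y 0.809 z -0.893
1.2 dx 138.2 dz 138.0  norm y 0.921 z -0.920
1.3 dx 155.4 dz 140.4  norm y 1.036 z -0.936
1.4 dx 172.6 dz 141.0  norm y 1.151 z -0.940
1.5 dx 189.9 dz 139.8  norm y 1.266 z -0.932
1.6 dx 207.0 dz 137.0  norm y 1.380 z -0.913
1.7 dx 223.6 dz 132.5  norm y 1.491 z -0.883
1.8 dx 239.8 dz 126.3  norm y 1.599 z -0.842
```

send_rows(targets=[0.027,0.0,0,0,0,0,0,0,0,0,0,0,0,0.0,-0.02,0,0,0,0,0.01,-0.06,0,0,0,0,0.027,-0.112,0,0,0])

```text
time_s: 33.1
ee_pos: [0.4642, 0.0689, 0.1037]
ee_rot: [[0.058, 0.998, -0.002], [0.998, -0.058, 0.0], [-0.0, -0.002, -1.0]]
ft_force: [3.3, 0.6, -9.2]
finger_gap: 0.0073
gripper_force: 20.0
```

```bash
python3 st.py
```

```text
tq [-0.0603 -0.73    0.0186] F [ 3.2811  0.568  -9.2391] p [0.4642 0.0689 0.1037] yaw 1.513 q [ 0.0265 -0.0482  1.7121  0.0001  1.4797  0.0845] 33.1
```

send_rows(targets=[0,0.038,-0.109,0,0,0,0,0.087,-0.213,0,0,0,0,0.146,-0.313,0,0,0,0,0.214,-0.405,0,0,0,0,0.291,-0.491,0,0,0])

```text
time_s: 33.6
ee_pos: [0.5047, 0.067, 0.1774]
ee_rot: [[0.057, 0.998, -0.011], [0.998, -0.057, 0.001], [0.0, -0.011, -1.0]]
ft_force: [-4.2, 0.3, -4.3]
finger_gap: 0.0074
gripper_force: 20.0
```

send_rows(targets=[0,0.086,-0.077,0,0,0,0,0.179,-0.145,0,0,0,0,0.278,-0.204,0,0,0,0,0.383,-0.253,0,0,0,0,0.491,-0.29,0,0,0])

```text
time_s: 34.1
ee_pos: [0.579, 0.0632, 0.2254]
ee_rot: [[0.057, 0.998, -0.006], [0.998, -0.057, 0.002], [0.001, -0.006, -1.0]]
ft_force: [-8.2, 1.3, 8.2]
finger_gap: 0.007
gripper_force: 20.0
```

send_rows(targets=[0,0.112,-0.027,0,0,0,0,0.227,-0.043,0,0,0,0,0.342,-0.047,0,0,0,0,0.457,-0.039,0,0,0,0,0.571,-0.02,0,0,0])

```text
time_s: 34.6
ee_pos: [0.6668, 0.0588, 0.2278]
ee_rot: [[0.056, 0.998, -0.001], [0.998, -0.056, 0.002], [0.002, -0.001, -1.0]]
ft_force: [-2.8, 3.2, 3.4]
finger_gap: 0.0069
gripper_force: 20.0
```

send_rows(targets=[0,0.056,0.014,0,0,0,0,0.111,0.03,0,0,0,0,0.111,0.03,0,0,0,0,0.111,0.03,0,0,0,0,0.111,0.03,0,0,0])

```text
time_s: 35.1
ee_pos: [0.6855, 0.0578, 0.222]
ee_rot: [[0.056, 0.998, 0.005], [0.998, -0.056, 0.002], [0.003, 0.005, -1.0]]
ft_force: [4.4, 4.3, 2.2]
finger_gap: 0.0072
gripper_force: 20.0
```

```bash
python3 st.py; python3 - <<'E'
from h import *
im=arm.read_camera("scene");cv2.imwrite("pics/c20.png",cv2.resize(im[100:280,200:440],(800,600)))
E
```

```text
tq [ 0.7989 -0.8681  0.0709] F [4.4322 4.3107 2.212 ] p [0.6855 0.0578 0.222 ] yaw 1.514 q [0.0005 0.3981 0.9617 0.0025 1.777  0.0574] 35.1
```

View pics/c20.png

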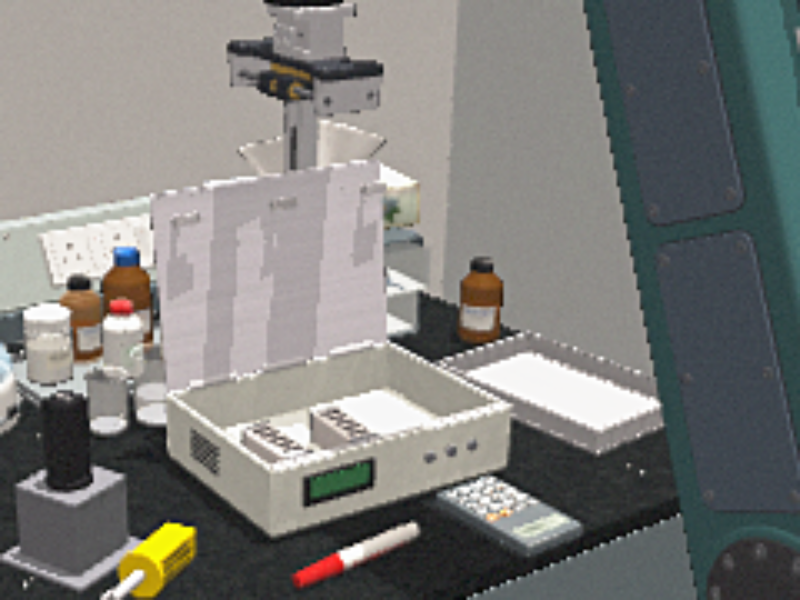

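The scene crop shows the panel standing slightly past upright, and two cartridges in the left and middle lanes. Release and rise.

send_rows(targets=[0,0,0,0,0,0,0,0,0,0,0,0,0,0,0,0,0,0,0,0,0,0,0,0,0,0,0,0,0,0], claw=0.6)

```text
time_s: 35.65
ee_pos: [0.6838, 0.0559, 0.2209]
ee_rot: [[0.058, 0.998, -0.001], [0.998, -0.058, -0.0], [-0.0, -0.001, -1.0]]
ft_force: [0.4, 0.1, -0.4]
finger_gap: 0.0186
gripper_force: 0.0
```

send_rows(targets=[0,0,-0.05,0,0,0,0,0,-0.15,0,0,0,0,0,-0.35,0,0,0,0,0,-0.6,0,0,0,0,0,-0.8,0,0,0])

```text
time_s: 36.15
ee_pos: [0.6838, 0.0561, 0.3442]
ee_rot: [[0.058, 0.998, 0.002], [0.998, -0.058, -0.0], [-0.0, 0.002, -1.0]]
ft_force: [1.2, -1.1, 0.4]
finger_gap: 0.019
gripper_force: 0.0
```

send_rows(targets=[0,-0.3,-0.2,0,0,0,0,-0.6,-0.2,0,0,0,0,-0.9,-0.2,0,0,0,0,-1,-0.2,0,0,0,0,-1,-0.2,0,0,0])

```text
time_s: 36.65
ee_pos: [0.5323, 0.0651, 0.3741]
ee_rot: [[0.057, 0.998, 0.004], [0.998, -0.057, -0.0], [0.0, 0.004, -1.0]]
ft_force: [-0.6, 0.5, 0.2]
finger_gap: 0.0187
gripper_force: 0.0
```

send_rows(targets=[0,-0.2,0,0,0,0.1,0,-0.4,0,0,0,0.2,0,-0.6,0,0,0,0.3,0,-0.8,0,0,0,0.4,0,-0.95,0,0,0,0.5], claw=-1)

```text
time_s: 37.15
ee_pos: [0.3916, 0.0731, 0.3718]
ee_rot: [[0.727, 0.686, 0.001], [0.686, -0.727, -0.0], [0.001, 0.001, -1.0]]
ft_force: [0.3, -0.3, 0.6]
finger_gap: 0.0555
gripper_force: 0.0
```

send_rows(targets=[0,0,0,0,0,0.1,0,0,0,0,0,0.2,0,0,0,0,0,0.3,0,0,0,0,0,0.4,0,0,0,0,0,0.5])

```text
time_s: 37.65
ee_pos: [0.3931, 0.073, 0.3714]
ee_rot: [[1.0, 0.006, 0.0], [0.006, -1.0, -0.0], [0.0, 0.0, -1.0]]
ft_force: [0.4, 0.5, -0.9]
finger_gap: 0.0926
gripper_force: 0.0
```

```bash
python3 st.py; python3 v.py w21 cart_1 tray panel
```

```text
tq [0.0103 0.0363 0.0282] F [ 0.3666  0.4911 -0.9476] p [0.3931 0.073  0.3714] yaw 0.006 q [ 0.0418 -0.2177  1.3296 -0.0002  2.0294  1.6062] 37.65
325.19226210127806 281.33550084027246 209.7433931738225 [[ 0.0064 -0.9733 -0.2295  0.4586]
 [-1.     -0.0064 -0.0006  0.0738]
 [-0.0009  0.2295 -0.9733  0.5509]
 [ 0.      0.      0.      1.    ]]
cart_1 0.91 [243.  62. 266. 116.] 1043 [252.7296  91.7296]
cart_1 0.57 [197.  64. 221. 117.] 1084 [207.2777  90.8376]
tray 0.71 [378.  29. 464. 162.] 9984 [421.3435  97.2249]
tray 0.46 [196.  62. 220. 118.] 1144 [207.118   90.5332]
panel 0.9 [158.   3. 353.  30.] 4470 [258.3987  11.54  ]
```

View pics/w21.png

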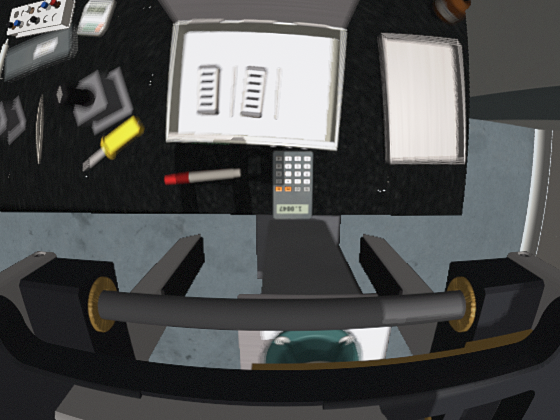

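The view shows two cartridges, at (208,91) and (254,91), the right lane empty, and the tray at (421,97).

send_rows(targets=[0.3,0,0,0,0,-0.1,0.6,0,0,0,0,-0.2,0.9,0,0,0,0,-0.3,1,0,0,0,0,-0.4,1,0,0,0,0,-0.5], claw=-0.2)

```text
time_s: 38.35
ee_pos: [0.5445, 0.0748, 0.3683]
ee_rot: [[0.717, 0.697, -0.004], [0.697, -0.717, -0.0], [-0.003, -0.003, -1.0]]
ft_force: [-0.4, 0.7, -0.9]
finger_gap: 0.0583
gripper_force: 0.0
```

send_rows(targets=[0,0,0.1,0,0,-0.1,0,0,0.2,0,0,-0.2,0,0,0.3,0,0,-0.3,0,0,0.3,0,0,-0.4,0,0,0.3,0,0,-0.5])

```text
time_s: 38.85
ee_pos: [0.5421, 0.075, 0.3251]
ee_rot: [[0.049, 0.999, -0.002], [0.999, -0.049, -0.0], [-0.0, -0.002, -1.0]]
ft_force: [0.3, -0.6, 0.3]
finger_gap: 0.0564
gripper_force: 0.0
```

send_rows(targets=[0,0,0,0,0,-0.1,0,0,0,0,0,-0.2,0,0,0,0,0,-0.3,0,0,0,0,0,-0.4,0,0,0,0,0,-0.5])

```text
time_s: 39.35
ee_pos: [0.5424, 0.075, 0.326]
ee_rot: [[-0.645, 0.764, -0.0], [0.764, 0.645, -0.0], [0.0, -0.0, -1.0]]
ft_force: [0.5, 0.1, -0.0]
finger_gap: 0.0564
gripper_force: 0.0
```

send_rows(targets=[0,0,0,0,0,-0.1,0,0,0,0,0,-0.2,0,0,0,0,0,-0.3,0,0,0,0,0,-0.4,0,0,0,0,0,-0.5])

```text
time_s: 39.85
ee_pos: [0.5424, 0.075, 0.326]
ee_rot: [[-0.993, 0.12, -0.0], [0.12, 0.993, -0.0], [0.0, -0.0, -1.0]]
ft_force: [-0.3, -0.9, 0.5]
finger_gap: 0.0564
gripper_force: 0.0
```

send_rows(targets=[0,0,0,0,0,-0.06,0,0,0,0,0,-0.06,0,0,0,0,0,-0.06,0,0,0,0,0,-0.06,0,0,0,0,0,-0.06])

```text
time_s: 40.35
ee_pos: [0.542, 0.0751, 0.3262]
ee_rot: [[-0.999, 0.039, -0.0], [0.039, 0.999, -0.0], [0.0, -0.0, -1.0]]
ft_force: [-0.7, 0.8, 1.0]
finger_gap: 0.0568
gripper_force: 0.0
```

```bash
python3 st.py; python3 v.py w22 cart_1 tray; cat > carts.py <<'E'
from h import *
import pickle,sys
D={}
for n in sys.argv[1:]:
    p,a=pickle.load(open(n+".pkl","rb"))
    for c,b,uv,reg in a["cart_1"]: print(n,"cart",round(c,2),*rect(reg,p,.052,1))
    for c,b,uv,reg in a["tray"]: print(n,"tray",round(c,2),*rect(reg,p,.026,1))
E
python3 carts.py w21 w22; python3 - <<'E'
import pickle
from h import *
p1,a=pickle.load(open("w21.pkl","rb"));p2,b=pickle.load(open("w22.pkl","rb"))
for u in a["cart_1"]:
    for v in b["cart_1"]: print(tri([ray(p1,u[2],1),ray(p2,v[2],1)]))
im=cv2.imread("pics/w22.png")
g=np.arange(-120,120.01,.5)/1000;h=np.arange(-90,90.01,.5)/1000
M=np.array([[proj(p2,[.54+x,.118-y,.052],1) for y in g] for x in h[::-1]],np.float32)
cv2.imwrite("pics/c22.png",cv2.resize(cv2.remap(im,M[...,0],M[...,1],cv2.INTER_CUBIC),(800,600)))
E
```

```text
tq [ 0.0657 -0.1462  0.0204] F [-0.7476  0.8383  1.0326] p [0.542  0.0751 0.3262] yaw 3.103 q [ 0.034   0.0899  1.1304 -0.0001  1.9213 -1.4977] 40.35
325.19226210127806 281.33550084027246 209.7433931738225 [[ 0.039   0.9723  0.2305  0.475 ]
 [ 0.9992 -0.0382 -0.008   0.078 ]
 [ 0.001   0.2306 -0.973   0.5056]
 [ 0.      0.      0.      1.    ]]
cart_1 0.87 [346. 142. 374. 202.] 1292 [360.017 169.887]
cart_1 0.7 [300. 139. 323. 197.] 1203 [311.2228 169.7731]
cart_1 0.21 [205. 244. 402. 355.] 8409 [293.4716 287.8078]
tray 0.9 [ 82. 105. 184. 254.] 11267 [132.9531 181.0954]
w21 cart 0.91 [0.5248 0.1184] (80.30835723876953, 32.305946350097656) -6.1118011474609375
w21 cart 0.57 [0.5293 0.1888] (81.04542541503906, 35.49560546875) -0.854461669921875
w21 tray 0.71 [ 0.5353 -0.1689] (220.4110565185547, 158.343017578125) 4.068247318267822
w21 tray 0.46 [0.5334 0.1955] (87.238525390625, 40.33069610595703) 0.7033354043960571
w22 cart 0.87 [0.5305 0.1889] (81.26107025146484, 35.55717468261719) -0.6067962646484375
w22 cart 0.7 [0.5259 0.1183] (79.536865234375, 32.02537536621094) -4.2457733154296875
w22 cart 0.21 [0.8128 0.0708] (265.2687683105469, 48.039222717285156) 87.76856994628906
w22 tray 0.9 [ 0.5349 -0.1684] (221.42811584472656, 161.0265655517578) 4.5026726722717285
[0.4706 0.079  0.4991]
[ 0.5366  0.1263 -0.0381]
[0.4613 0.0765 0.5317]
[0.5283 0.1886 0.0527]
[0.466  0.0762 0.5367]
[0.4609 0.0776 0.5332]
```

View pics/c22.png

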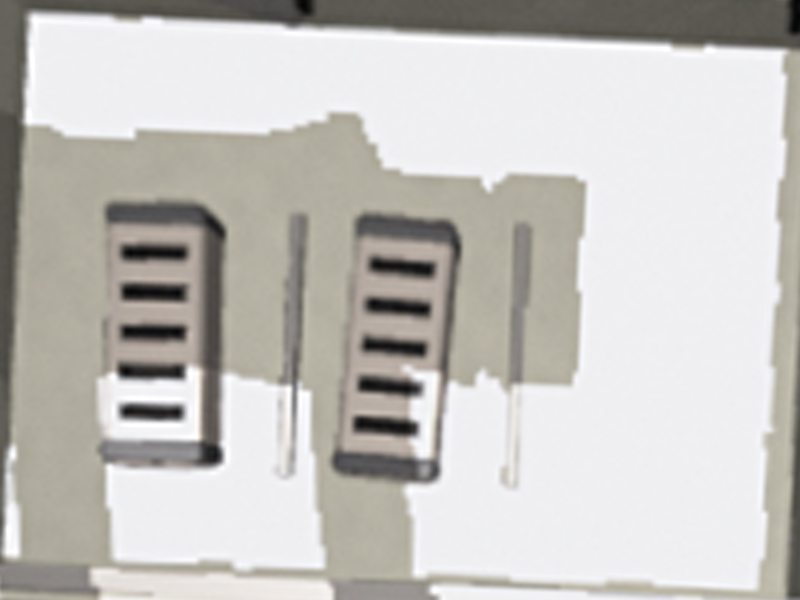

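The rectified crop shows the left cartridge's top centred at (154,332) and the middle one's at (396,345), turned about -5°; ribs at 290 and 520.

```bash
python3 goto.py 0.530 0.1915 0.12 3.12
```

```text
from [0.542  0.0751 0.3262] yaw 3.103 -> shift [0.11  0.772 1.375] turn -0.011
```

send_rows(targets=[0.05,0.25,0.2,0,0,-0.011,0.11,0.5,0.4,0,0,-0.011,0.11,0.7,0.6,0,0,-0.011,0.11,0.772,0.8,0,0,-0.011,0.11,0.772,0.9,0,0,-0.011], claw=-0.06)

```text
time_s: 41.0
ee_pos: [0.5283, 0.1926, 0.1878]
ee_rot: [[-1.0, 0.02, -0.005], [0.02, 1.0, -0.001], [0.005, -0.001, -1.0]]
ft_force: [0.3, 0.1, -0.7]
finger_gap: 0.0495
gripper_force: 0.0
```

send_rows(targets=[0,0,0.2,0,0,0,0,0,0.4,0,0,0,0,0,0.5,0,0,0,0,0,0.5,0,0,0,0,0,0.5,0,0,0])

```text
time_s: 41.5
ee_pos: [0.5308, 0.1911, 0.1175]
ee_rot: [[-1.0, 0.023, 0.002], [0.023, 1.0, 0.0], [-0.002, 0.0, -1.0]]
ft_force: [0.9, -0.7, 0.3]
finger_gap: 0.0501
gripper_force: 0.0
```

```bash
python3 goto.py 0.530 0.1915 0.033 3.12
```

```text
from [0.5308 0.1911 0.1175] yaw 3.119 -> shift [0.005 0.003 0.563] turn -0.001
```

send_rows(targets=[0.003,0.003,0.2,0,0,0,0.003,0.003,0.35,0,0,0,0.003,0.003,0.45,0,0,0,0.003,0.003,0.54,0,0,0,0.003,0.003,0.555,0,0,0])

```text
time_s: 42.0
ee_pos: [0.5292, 0.1917, 0.0321]
ee_rot: [[-1.0, 0.022, -0.001], [0.022, 1.0, -0.0], [0.001, -0.001, -1.0]]
ft_force: [-0.3, 0.1, 0.3]
finger_gap: 0.0495
gripper_force: 0.0
```

send_rows(targets=[0,0,0,0,0,0,0,0,0,0,0,0,0,0,0,0,0,0,0,0,0,0,0,0,0,0,0,0,0,0], claw=1, force=15)

```text
time_s: 42.5
ee_pos: [0.5304, 0.192, 0.0342]
ee_rot: [[-1.0, 0.022, 0.002], [0.022, 1.0, 0.0], [-0.002, 0.0, -1.0]]
ft_force: [0.2, -0.2, 3.7]
finger_gap: 0.0297
gripper_force: 15.0
```

send_rows(targets=[0,0,0,0,0,0,0,0,0,0,0,0,0,0,-0.05,0,0,0,0,0,-0.15,0,0,0,0,0,-0.3,0,0,0])

```text
time_s: 43.0
ee_pos: [0.528, 0.1916, 0.0771]
ee_rot: [[-1.0, 0.022, -0.004], [0.022, 1.0, -0.001], [0.004, -0.001, -1.0]]
ft_force: [0.2, -0.5, -1.4]
finger_gap: 0.0302
gripper_force: 15.0
```

send_rows(targets=[0,0,-0.2,0,0,0,0,0,-0.4,0,0,0,0,0,-0.6,0,0,0,0,0,-0.8,0,0,0,0,0,-0.8,0,0,0])

```text
time_s: 43.5
ee_pos: [0.5318, 0.1926, 0.2043]
ee_rot: [[-1.0, 0.022, 0.01], [0.022, 1.0, 0.003], [-0.01, 0.003, -1.0]]
ft_force: [-0.4, 0.0, 0.9]
finger_gap: 0.0296
gripper_force: 15.0
```

```bash
python3 st.py; python3 v.py w23 tray cart_1; python3 carts.py w23
```

```text
tq [ 0.0172 -0.1459  0.0198] F [-0.4292  0.0432  0.8666] p [0.5318 0.1926 0.2043] yaw 3.119 q [ 0.2471  0.1141  1.3439  0.      1.673  -1.3016] 43.5
325.19226210127806 281.33550084027246 209.7433931738225 [[ 0.022   0.9704  0.2405  0.4629]
 [ 0.9997 -0.0223 -0.0015  0.1939]
 [ 0.004   0.2405 -0.9706  0.383 ]
 [ 0.      0.      0.      1.    ]]
tray 0.63 [  1. 117.  89. 275.] 9832 [ 38.6565 196.8179]
cart_1 0.92 [197. 152. 231. 228.] 2303 [213.036  190.5484]
cart_1 0.64 [253. 177. 315. 303.] 6709 [281.4677 238.1084]
w23 cart 0.92 [0.5238 0.1217] (82.8194808959961, 34.850215911865234) -6.105224609375
w23 cart 0.64 [0.5824 0.1926] (138.14425659179688, 63.60488510131836) -1.4714889526367188
w23 tray 0.63 [ 0.5345 -0.1624] (218.59664916992188, 171.1992645263672) 3.989536762237549
```

send_rows(targets=[0,-0.25,0,0,0,0,0,-0.55,0,0,0,0,0,-0.85,0,0,0,0,0,-1,0,0,0,0,0,-1,0,0,0,0])

```text
time_s: 44.15
ee_pos: [0.5249, 0.0391, 0.1953]
ee_rot: [[-1.0, 0.027, -0.005], [0.027, 1.0, -0.001], [0.005, -0.001, -1.0]]
ft_force: [-0.1, 0.5, -1.2]
finger_gap: 0.0298
gripper_force: 15.0
```

send_rows(targets=[0,-0.3,0,0,0,-0.03,0,-0.6,0,0,0,-0.06,0,-0.9,0,0,0,-0.06,0,-1,0,0,0,-0.06,0,-1,0,0,0,-0.06])

```text
time_s: 44.65
ee_pos: [0.5223, -0.1087, 0.1962]
ee_rot: [[-0.998, -0.065, -0.003], [-0.065, 0.998, 0.001], [0.003, 0.002, -1.0]]
ft_force: [-0.7, -0.7, -0.8]
finger_gap: 0.0301
gripper_force: 15.0
```

```bash
python3 st.py; python3 v.py w24 tray cart_1; python3 carts.py w24;  python3 - <<'E'
from h import *
p,im,o=look("top",["tray"])
for d in o["tray"]:print("top",d["conf"],rect(d["region"],p,.026))
E
```

```text
tq [ 0.0557 -0.1576 -0.0658] F [-0.6984 -0.7408 -0.8144] p [ 0.5223 -0.1087  0.1962] yaw -3.076 q [-0.3117  0.0549  1.4235  0.0005  1.6665 -1.9477] 44.65
325.19226210127806 281.33550084027246 209.7433931738225 [[-0.0652  0.9716  0.2273  0.4558]
 [ 0.9979  0.0628  0.0175 -0.1129]
 [ 0.0027  0.228  -0.9737  0.3758]
 [ 0.      0.      0.      1.    ]]
tray 0.97 [156.  98. 290. 295.] 17143 [214.9422 174.1825]
tray 0.25 [252. 178. 313. 300.] 6594 [281.4032 238.2505]
cart_1 0.76 [447. 178. 495. 247.] 2129 [468.0413 214.2715]
cart_1 0.65 [251. 178. 313. 300.] 6609 [281.3843 238.2347]
w24 cart 0.76 [0.5242 0.1103] (80.93611145019531, 49.45610809326172) -5.0376129150390625
w24 cart 0.65 [ 0.5669 -0.1052] (132.61460876464844, 61.08249282836914) 3.6460518836975098
w24 tray 0.97 [ 0.5172 -0.1749] (185.43984985351562, 150.6083984375) 4.038171291351318
w24 tray 0.25 [ 0.5759 -0.1043] (143.2664031982422, 65.93611907958984) 3.863492012023926
top 0.78 (array([ 0.606 , -0.1653]), (160.39752197265625, 82.73629760742188), -85.77246856689453)
```

```bash
python3 goto.py 0.585 -0.1695 0.0185 -3.0686
```

```text
from [ 0.523  -0.1062  0.1978] yaw -3.071 -> shift [-0.383 -0.45   1.195] turn -0.002
```

send_rows(targets=[-0.15,-0.2,0,0,0,0,-0.3,-0.4,0.15,0,0,0,-0.383,-0.45,0.35,0,0,0,-0.383,-0.45,0.55,0,0,0,-0.383,-0.45,0.7,0,0,0])

```text
time_s: 45.4
ee_pos: [0.5846, -0.1699, 0.0904]
ee_rot: [[-0.998, -0.069, -0.002], [-0.069, 0.998, 0.001], [0.002, 0.002, -1.0]]
ft_force: [-0.6, 0.4, -1.7]
finger_gap: 0.0299
gripper_force: 15.0
```

send_rows(targets=[0,0,0.1,0,0,0,0,0,0.2,0,0,0,0,0,0.28,0,0,0,0,0,0.35,0,0,0,0,0,0.35,0,0,0])

```text
time_s: 45.9
ee_pos: [0.5839, -0.171, 0.0391]
ee_rot: [[-0.998, -0.068, -0.002], [-0.068, 0.998, 0.001], [0.002, 0.001, -1.0]]
ft_force: [-0.3, -0.7, -1.2]
finger_gap: 0.0299
gripper_force: 15.0
```

```bash
python3 goto.py 0.585 -0.1695 0.0185 -3.0686
```

```text
from [ 0.5839 -0.171   0.0391] yaw -3.074 -> shift [-0.008  0.01   0.137] turn -0.003
```

send_rows(targets=[0,0.01,0.05,0,0,0,0,0.01,0.09,0,0,0,0,0.01,0.115,0,0,0,0,0.01,0.132,0,0,0,0,0.01,0.132,0,0,0])

```text
time_s: 46.4
ee_pos: [0.5844, -0.17, 0.0203]
ee_rot: [[-0.998, -0.068, -0.001], [-0.068, 0.998, 0.0], [0.001, 0.0, -1.0]]
ft_force: [0.4, -0.6, -1.6]
finger_gap: 0.0299
gripper_force: 15.0
```

send_rows(targets=[0,0,0,0,0,0,0,0,0,0,0,0,0,0,0,0,0,0,0,0,0,0,0,0,0,0,0,0,0,0], claw=-0.06)

```text
time_s: 46.9
ee_pos: [0.5848, -0.1701, 0.0209]
ee_rot: [[-0.998, -0.068, 0.0], [-0.068, 0.998, -0.0], [-0.0, -0.0, -1.0]]
ft_force: [-0.5, 0.1, -0.8]
finger_gap: 0.05
gripper_force: 0.0
```

send_rows(targets=[0,0,-0.1,0,0,0,0,0,-0.35,0,0,0,0,0,-0.65,0,0,0,0,0,-0.95,0,0,0,0,0,-1,0,0,0])

```text
time_s: 47.4
ee_pos: [0.5879, -0.1713, 0.1802]
ee_rot: [[-0.998, -0.068, 0.014], [-0.068, 0.998, -0.006], [-0.013, -0.006, -1.0]]
ft_force: [-0.6, -0.7, -0.3]
finger_gap: 0.0497
gripper_force: 0.0
```

```bash
python3 goto.py 0.5262 0.119 0.18 3.0566
```

```text
from [ 0.5879 -0.1713  0.1802] yaw -3.074 -> shift [0.279 1.959 0.001] turn -4.087
```

send_rows(targets=[0.25,0.1,0,0,0,0,0.279,0.4,0,0,0,0.05,0.279,0.7,0,0,0,0.102,0.279,0.98,0,0,0,0.102,0.279,0.98,0,0,0,0.102])

```text
time_s: 47.9
ee_pos: [0.5322, -0.0218, 0.1714]
ee_rot: [[-0.997, 0.079, 0.001], [0.079, 0.997, 0.002], [-0.0, 0.002, -1.0]]
ft_force: [0.3, -0.9, 0.2]
finger_gap: 0.0496
gripper_force: 0.0
```

send_rows(targets=[0,0.3,0,0,0,0,0,0.6,0,0,0,0,0,0.9,0,0,0,0,0,0.98,0,0,0,0,0,0.98,0,0,0,0])

```text
time_s: 48.4
ee_pos: [0.5455, 0.1211, 0.1706]
ee_rot: [[-0.997, 0.082, -0.0], [0.082, 0.997, -0.001], [0.0, -0.001, -1.0]]
ft_force: [0.4, -0.4, -0.7]
finger_gap: 0.0494
gripper_force: 0.0
```

```bash
python3 v.py w25 cart_1 tray; python3 carts.py w25;python3 goto.py 0.5262 0.119 0.033 3.0566
```

```text
325.19226210127806 281.33550084027246 209.7433931738225 [[ 0.0824  0.9698  0.2297  0.4786]
 [ 0.9966 -0.0803 -0.0186  0.1271]
 [ 0.0004  0.2305 -0.9731  0.35  ]
 [ 0.      0.      0.      1.    ]]
cart_1 0.97 [ 35. 212.  81. 282.] 1588 [ 60.6971 244.9131]
cart_1 0.93 [261. 141. 297. 225.] 2726 [277.5825 183.3844]
cart_1 0.26 [136.  95. 419. 364.] 50142 [278.9372 199.6842]
tray 0.73 [  0. 110. 118. 286.] 12011 [ 56.5887 190.5883]
w25 cart 0.97 [ 0.5749 -0.1389] (77.09981536865234, 52.61254119873047) 7.068051338195801
w25 cart 0.93 [0.5246 0.1199] (80.29231262207031, 31.070960998535156) -5.373466491699219
w25 cart 0.26 [0.5427 0.118 ] (277.2303466796875, 203.19692993164062) 86.9280776977539
w25 tray 0.73 [ 0.5304 -0.1659] (210.559326171875, 170.330322265625) 4.076758861541748
from [0.5456 0.1186 0.1707] yaw 3.055 -> shift [ 0.129 -0.009  0.918] turn -0.001
```

send_rows(targets=[0.14,0,0.2,0,0,0,0.14,0,0.4,0,0,0,0.14,0,0.55,0,0,0,0.14,0,0.65,0,0,0,0.14,0,0.65,0,0,0])

```text
time_s: 49.05
ee_pos: [0.523, 0.1205, 0.0707]
ee_rot: [[-0.996, 0.087, -0.005], [0.087, 0.996, -0.001], [0.005, -0.001, -1.0]]
ft_force: [-0.4, 0.5, -0.8]
finger_gap: 0.0499
gripper_force: 0.0
```

```bash
python3 goto.py 0.5248 0.1194 0.033 3.053
```

```text
from [0.523  0.1205 0.0707] yaw 3.054 -> shift [-0.013 -0.006  0.252] turn 0.001
```

send_rows(targets=[0,-0.003,0.1,0,0,0,0,-0.003,0.2,0,0,0,0,-0.003,0.255,0,0,0,0,-0.003,0.255,0,0,0,0,-0.003,0.255,0,0,0])

```text
time_s: 49.55
ee_pos: [0.5253, 0.1215, 0.0359]
ee_rot: [[-0.996, 0.085, 0.002], [0.085, 0.996, 0.0], [-0.002, 0.0, -1.0]]
ft_force: [0.8, -0.1, -0.6]
finger_gap: 0.0499
gripper_force: 0.0
```

send_rows(targets=[0,0,0,0,0,0,0,0,0,0,0,0,0,0,0,0,0,0,0,0,0,0,0,0,0,0,0,0,0,0], claw=1, force=15)

```text
time_s: 50.05
ee_pos: [0.525, 0.1214, 0.0357]
ee_rot: [[-0.996, 0.085, 0.001], [0.085, 0.996, -0.0], [-0.001, -0.0, -1.0]]
ft_force: [0.6, -1.5, 2.9]
finger_gap: 0.0302
gripper_force: 15.0
```

send_rows(targets=[0,0,0,0,0,0,0,0,0,0,0,0,0,0,-0.05,0,0,0,0,0,-0.15,0,0,0,0,0,-0.3,0,0,0])

```text
time_s: 50.55
ee_pos: [0.5225, 0.1219, 0.0781]
ee_rot: [[-0.996, 0.085, -0.006], [0.085, 0.996, 0.0], [0.006, -0.0, -1.0]]
ft_force: [0.8, -0.2, -0.7]
finger_gap: 0.0302
gripper_force: 15.0
```

send_rows(targets=[0.05,0,-0.2,0,0,0,0.1,0,-0.4,0,0,0,0.2,0,-0.6,0,0,0,0.25,-0.2,-0.8,0,0,0,0.25,-0.4,-0.8,0,0,0])

```text
time_s: 51.05
ee_pos: [0.4832, 0.0657, 0.2049]
ee_rot: [[-0.997, 0.082, 0.008], [0.082, 0.997, 0.001], [-0.008, 0.002, -1.0]]
ft_force: [0.9, 0.0, 0.1]
finger_gap: 0.03
gripper_force: 15.0
```

send_rows(targets=[0,-0.3,0,0,0,-0.03,0,-0.6,0,0,0,-0.06,0,-0.9,0,0,0,-0.102,0,-1,0,0,0,-0.102,0,-1,0,0,0,-0.102])

```text
time_s: 51.55
ee_pos: [0.4686, -0.0859, 0.1992]
ee_rot: [[-0.998, -0.064, -0.001], [-0.064, 0.998, 0.001], [0.001, 0.001, -1.0]]
ft_force: [-0.4, -0.3, -0.8]
finger_gap: 0.03
gripper_force: 15.0
```

```bash
python3 st.py; python3 v.py w26 cart_1 tray; python3 carts.py w26
```

```text
tq [ 0.0307 -0.0992 -0.0356] F [-0.3974 -0.3244 -0.8287] p [ 0.4686 -0.0859  0.1992] yaw -3.078 q [-0.3007 -0.0752  1.5464  0.0003  1.672  -1.9353] 51.55
325.19226210127806 281.33550084027246 209.7433931738225 [[-0.0639  0.9714  0.2289  0.4019]
 [ 0.998   0.0618  0.0166 -0.0899]
 [ 0.0019  0.2295 -0.9733  0.3787]
 [ 0.      0.      0.      1.    ]]
cart_1 0.81 [188. 246. 223. 268.] 449 [205.9287 257.1893]
cart_1 0.65 [252. 181. 312. 296.] 6476 [281.3703 238.7117]
cart_1 0.28 [136. 149. 266. 301.] 11900 [196.4159 201.5436]
tray 0.9 [136. 147. 267. 300.] 12045 [196.8985 201.9282]
w26 cart 0.81 [ 0.5373 -0.1652] (34.187660217285156, 18.994626998901367) -85.2300672531128
w26 cart 0.65 [ 0.515  -0.0819] (132.8515625, 60.655906677246094) 3.6692936420440674
w26 cart 0.28 [ 0.4855 -0.1707] (140.6317901611328, 125.27220916748047) -86.14217782020569
w26 tray 0.9 [ 0.4919 -0.1772] (151.46142578125, 135.6536865234375) -86.39757752418518
```

```bash
python3 goto.py 0.482 -0.177 0.0205 -3.0686
```

```text
from [ 0.4692 -0.0833  0.1996] yaw -3.073 -> shift [-0.043 -0.629  1.194] turn -0.003
```

send_rows(targets=[-0.04,-0.3,0,0,0,0,-0.04,-0.6,0.1,0,0,0,-0.04,-0.63,0.35,0,0,0,-0.04,-0.63,0.55,0,0,0,-0.04,-0.63,0.7,0,0,0])

```text
time_s: 52.2
ee_pos: [0.4811, -0.1765, 0.0924]
ee_rot: [[-0.998, -0.069, -0.003], [-0.069, 0.998, 0.002], [0.002, 0.002, -1.0]]
ft_force: [0.5, -0.2, -0.2]
finger_gap: 0.0296
gripper_force: 15.0
```

send_rows(targets=[0,0,0.1,0,0,0,0,0,0.2,0,0,0,0,0,0.28,0,0,0,0,0,0.35,0,0,0,0,0,0.35,0,0,0])

```text
time_s: 52.7
ee_pos: [0.4808, -0.1771, 0.0408]
ee_rot: [[-0.998, -0.069, -0.003], [-0.069, 0.998, 0.002], [0.003, 0.002, -1.0]]
ft_force: [0.2, -0.2, -0.9]
finger_gap: 0.03
gripper_force: 15.0
```

```bash
python3 goto.py 0.482 -0.177 0.0205 -3.0686
```

```text
from [ 0.4808 -0.1771  0.0408] yaw -3.073 -> shift [-0.008 -0.     0.135] turn -0.003
```

send_rows(targets=[0,0,0.05,0,0,0,0,0,0.09,0,0,0,0,0,0.115,0,0,0,0,0,0.132,0,0,0,0,0,0.132,0,0,0])

```text
time_s: 53.2
ee_pos: [0.4814, -0.1783, 0.0223]
ee_rot: [[-0.998, -0.068, -0.001], [-0.068, 0.998, 0.0], [0.001, 0.0, -1.0]]
ft_force: [0.1, 0.9, -0.2]
finger_gap: 0.0298
gripper_force: 15.0
```

send_rows(targets=[0,0,0,0,0,0,0,0,0,0,0,0,0,0,0,0,0,0,0,0,0,0,0,0,0,0,0,0,0,0], claw=-0.06)

```text
time_s: 53.7
ee_pos: [0.4817, -0.1784, 0.0228]
ee_rot: [[-0.998, -0.068, 0.0], [-0.068, 0.998, -0.0], [-0.0, -0.0, -1.0]]
ft_force: [0.1, 0.9, 0.1]
finger_gap: 0.0494
gripper_force: 0.0
```

send_rows(targets=[0,0,-0.1,0,0,0,0,0,-0.35,0,0,0,0,0,-0.65,0,0,0,0,0,-0.95,0,0,0,0,0,-1,0,0,0])

```text
time_s: 54.2
ee_pos: [0.4846, -0.1798, 0.1798]
ee_rot: [[-0.998, -0.068, 0.011], [-0.068, 0.998, -0.006], [-0.011, -0.006, -1.0]]
ft_force: [0.3, -0.3, 0.2]
finger_gap: 0.0502
gripper_force: 0.0
```

send_rows(targets=[0.2,0.1,-0.3,0,0,0,0.5,0.3,-0.7,0,0,0,0.7,0.5,-1,0,0,0,0.8,0.6,-1,0,0,0,0.8,0.6,-1,0,0,0])

```text
time_s: 54.7
ee_pos: [0.3547, -0.0955, 0.3268]
ee_rot: [[-0.998, -0.069, 0.007], [-0.069, 0.998, -0.003], [-0.007, -0.003, -1.0]]
ft_force: [-0.1, 0.4, 0.1]
finger_gap: 0.0495
gripper_force: 0.0
```

```bash
python3 st.py; python3 v.py w27 cart_1 tray; python3 carts.py w27; python3 - <<'E'
from h import *
a=arm.read_camera("scene");b=arm.read_camera("top");w=cv2.imread("pics/w27.png")
A=np.zeros((600,800,3),np.uint8)
A[:300,:400]=cv2.resize(a[100:280,200:440],(400,300),interpolation=cv2.INTER_AREA)
A[:300,400:]=cv2.resize(b[150:285,150:420],(400,300))
A[300:,:400]=cv2.resize(w,(400,300),interpolation=cv2.INTER_AREA);cv2.imwrite("pics/c27.png",A)
E
```

```text
tq [ 0.0754 -0.1134 -0.0063] F [-0.1073  0.3643  0.1206] p [ 0.3547 -0.0955  0.3268] yaw -3.073 q [-0.4178 -0.3173  1.4954  0.0002  1.9558 -2.0573] 54.7
325.19226210127806 281.33550084027246 209.7433931738225 [[-0.0687  0.9691  0.237   0.2864]
 [ 0.9976  0.0673  0.014  -0.0991]
 [-0.0023  0.2374 -0.9714  0.5057]
 [ 0.      0.      0.      1.    ]]
cart_1 0.74 [215. 225. 236. 235.] 190 [223.7368 231.8316]
cart_1 0.46 [229. 279. 240. 300.] 118 [234.3644 290.5593]
cart_1 0.36 [420. 206. 489. 215.] 520 [453.8442 210.5346]
tray 0.93 [177. 218. 273. 342.] 5273 [233.1255 256.8071]
tray 0.23 [228. 280. 238. 300.] 144 [234.2778 290.2014]
w27 cart 0.74 [ 0.4356 -0.1753] (34.701297760009766, 15.509526252746582) -69.2928695678711
w27 cart 0.46 [ 0.5324 -0.1581] (26.199199676513672, 12.895878791809082) 0.8785658478736877
w27 cart 0.36 [0.379  0.1837] (125.94075775146484, 13.966779708862305) -84.81320428848267
w27 tray 0.93 [ 0.4908 -0.1761] (150.466552734375, 142.82225036621094) -85.96923542022705
w27 tray 0.23 [ 0.5465 -0.1608] (31.810331344604492, 15.804866790771484) -8.878952026367188
```

View pics/c27.png

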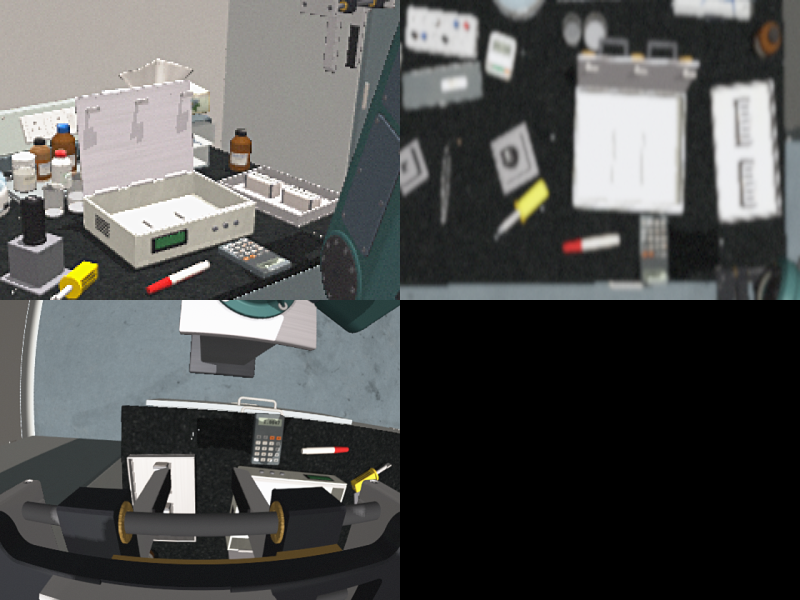

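The scene and top crops show the bay empty, the panel leaning back, both cartridges flat in the tray (top crop about (742,120) and (742,185)), and the driver in its stand. Handing in.

```bash
python3 -c "
from station import arm
print(arm.job_done())"
```

```text
the job is handed in; nothing more can be done
None
```

I handed the job in, but no verdict came back. All three fasteners are at their stops, the panel is left leaning back past upright, both cartridges present (left and middle lanes) lie flat in the tray, and the screwdriver is upright in its stand.

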